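# Book in sample cassettes with the hand scanner and rack them

## Task

Book in the sample cassettes that are here: take the hand scanner from its stand and read each label in the order red, yellow, green, blue (skip colours that are absent), each time holding the window about 5 cm from the middle of the label and square to it, steady for a good second and a half. Then lay the scanner back in both saddles of its stand with its head the way it was, and after that set every cassette flat on the sloped deck of the rack, upright with its label face towards the low front edge and in line with the rack. Leave the carton and the beaker where they are.

Things in the scene. Friction and masses are not known exactly. Their poses are not given: they have to be found in the camera images.
- scanner_grip (a point): hand-held label scanner, 140 g, white, grey head; this point: centre of its handle's grip, at its balance point. x along the handle to the head, z up out of its back. Handle 30 mm wide (grip across it), 26 high, reaching 45 mm ahead and 75 behind; the head is bent 65 degrees down, lowest edge 40 mm below this point. In its stand the handle is free from 32 mm behind to 22 ahead of this point
- scanner_window (a point): centre of the scanner's dark reading window, at (61.3, 0, -33.9) mm from the scanner_grip point in its axes; z is the reading direction, pointing out of the window (when the handle is level: down, leaning 25 degrees forward to +x of the handle)
- stand_seat (a point): the scanner's stand, fixed: two narrow grey saddles (8 mm thick, 36 mm behind and 26 ahead of this point; flared cheeks 38 mm apart, 10 mm high) on a black foot 110 x 60 x 8 mm. This point is 85 mm above the worktop, 13 above the saddle floor; scanner_grip lies here, axes alike, when the scanner is home, head on the +x side as at the start
- deck: sloped deck of the aluminium rack, fixed; origin: centre of its upper surface, 70 mm above the worktop. It slopes 15 degrees down to the robot: x up the slope away from the robot, y along the rack, z square out of the deck. Free surface 100 mm (x) by 316 mm (y); lip 10 mm high along the low front edge, wall 30 mm high at the back, cheeks 20 mm high at both ends
- red_centre (a point): red plastic sample cassette, 73 mm long (x), 30 wide (y), 32 high, 60 g, loose on the worktop (may be absent); this point: centre of its main block (42 x 30 x 32 mm; grip across the 30), 16 mm above the underside; the cassette reaches 52 mm to -x and 21 mm to +x of it. x points away from the label face, z up out of the lid
- red_label (a point): centre of the barcode label (27 x 29 mm) on the red cassette's sloping front face, at (-36.5, 0, 7.5) mm from red_centre in its axes; z points out of the label, square to it (up, leaning 25 degrees to the cassette's -x side)
- yellow_centre (a point): yellow plastic sample cassette, 73 mm long (x), 30 wide (y), 32 high, 60 g, loose on the worktop (may be absent); this point: centre of its main block (42 x 30 x 32 mm; grip across the 30), 16 mm above the underside; the cassette reaches 52 mm to -x and 21 mm to +x of it. x points away from the label face, z up out of the lid
- yellow_label (a point): centre of the barcode label (27 x 29 mm) on the yellow cassette's sloping front face, at (-36.5, 0, 7.5) mm from yellow_centre in its axes; z points out of the label, square to it (up, leaning 25 degrees to the cassette's -x side)
- green_centre (a point): green plastic sample cassette, 73 mm long (x), 30 wide (y), 32 high, 60 g, loose on the worktop (may be absent); this point: centre of its main block (42 x 30 x 32 mm; grip across the 30), 16 mm above the underside; the cassette reaches 52 mm to -x and 21 mm to +x of it. x points away from the label face, z up out of the lid
- green_label (a point): centre of the barcode label (27 x 29 mm) on the green cassette's sloping front face, at (-36.5, 0, 7.5) mm from green_centre in its axes; z points out of the label, square to it (up, leaning 25 degrees to the cassette's -x side)
- blue_centre (a point): blue plastic sample cassette, 73 mm long (x), 30 wide (y), 32 high, 60 g, loose on the worktop (may be absent); this point: centre of its main block (42 x 30 x 32 mm; grip across the 30), 16 mm above the underside; the cassette reaches 52 mm to -x and 21 mm to +x of it. x points away from the label face, z up out of the lid
- blue_label (a point): centre of the barcode label (27 x 29 mm) on the blue cassette's sloping front face, at (-36.5, 0, 7.5) mm from blue_centre in its axes; z points out of the label, square to it (up, leaning 25 degrees to the cassette's -x side)
- filter_box: white carton 70 x 100 x 45 mm standing behind on the left, a bystander; origin at the centre of its underside. (The fronts of the tall instruments behind the work stand from x = 0.54 m on.)
- beaker: small empty glass beaker, 45 mm wide, 56 mm high, a bystander at the back; origin at the centre of its underside

How it is judged:
On the way, in this order (a step that is already met when the one before it is completed fails the run):
1. the scanner's window is held 3 to 9 cm from the red label, aimed within 12 mm of its centre and within 0.4 rad of square, for 1 s (x of red_label in the frame of scanner_window between -0.012 and 0.012 m and y of red_label in the frame of scanner_window between -0.012 and 0.012 m and z of red_label in the frame of scanner_window between 0.03 and 0.09 m and angle between the z axis of red_label and the z axis of scanner_window, either way round below 0.4 rad), for 1 s.
2. the scanner's window is held 3 to 9 cm from the yellow label, aimed within 12 mm of its centre and within 0.4 rad of square, for 1 s (x of yellow_label in the frame of scanner_window between -0.012 and 0.012 m and y of yellow_label in the frame of scanner_window between -0.012 and 0.012 m and z of yellow_label in the frame of scanner_window between 0.03 and 0.09 m and angle between the z axis of yellow_label and the z axis of scanner_window, either way round below 0.4 rad), for 1 s.
3. the scanner's window is held 3 to 9 cm from the green label, aimed within 12 mm of its centre and within 0.4 rad of square, for 1 s (x of green_label in the frame of scanner_window between -0.012 and 0.012 m and y of green_label in the frame of scanner_window between -0.012 and 0.012 m and z of green_label in the frame of scanner_window between 0.03 and 0.09 m and angle between the z axis of green_label and the z axis of scanner_window, either way round below 0.4 rad), for 1 s.
4. the scanner's window is held 3 to 9 cm from the blue label, aimed within 12 mm of its centre and within 0.4 rad of square, for 1 s (x of blue_label in the frame of scanner_window between -0.012 and 0.012 m and y of blue_label in the frame of scanner_window between -0.012 and 0.012 m and z of blue_label in the frame of scanner_window between 0.03 and 0.09 m and angle between the z axis of blue_label and the z axis of scanner_window, either way round below 0.4 rad), for 1 s.
5. the scanner lies home in its stand, let go (distance between scanner_grip and stand_seat below 0.012 m and angle between the x axis of scanner_grip and the x axis of stand_seat, either way round below 0.12 rad and angle between the z axis of scanner_grip and the z axis of stand_seat, either way round below 0.1 rad and x of scanner_window in the frame of stand_seat above 0.05 m and z of scanner_grip in the frame of stand_seat between -0.004 and 0.005 m and contact force between the fingers and scanner below 0.1 N), for 0.2 s.
6. every cassette present lies on the deck of the rack (x of red_centre in the frame of deck between -0.008 and 0.038 m and y of red_centre in the frame of deck between -0.15 and 0.15 m and z of red_centre in the frame of deck between 0.011 and 0.021 m and x of each of red_label, yellow_label, green_label, blue_label in the frame of deck below 0.002 m and angle between the z axis of each of red_centre, yellow_centre, green_centre, blue_centre and the z axis of deck, either way round below 0.1 rad and angle between the x axis of each of red_centre, yellow_centre, green_centre, blue_centre and the x axis of deck, either way round below 0.35 rad and angle between each of red_centre, yellow_centre, green_centre, blue_centre's own z axis and vertical below 0.6 rad and x of yellow_centre in the frame of deck between -0.008 and 0.038 m and y of yellow_centre in the frame of deck between -0.15 and 0.15 m and z of yellow_centre in the frame of deck between 0.011 and 0.021 m and x of green_centre in the frame of deck between -0.008 and 0.038 m and y of green_centre in the frame of deck between -0.15 and 0.15 m and z of green_centre in the frame of deck between 0.011 and 0.021 m and x of blue_centre in the frame of deck between -0.008 and 0.038 m and y of blue_centre in the frame of deck between -0.15 and 0.15 m and z of blue_centre in the frame of deck between 0.011 and 0.021 m), for 0.2 s.
At the end, for the whole second after the job is handed in: The scanner lies in its stand (within 12 mm, handle within 0.12 rad of the stand's line, head on the same side), and every cassette present rests upright and at rest on the rack's deck, flat on it (within 0.1 rad), label face towards the low edge and within 0.35 rad of the rack's line (all of step 6 and distance between scanner_grip and stand_seat below 0.012 m and angle between the x axis of scanner_grip and the x axis of stand_seat, either way round below 0.12 rad and angle between the z axis of scanner_grip and the z axis of stand_seat, either way round below 0.1 rad and x of scanner_window in the frame of stand_seat above 0.05 m and z of scanner_grip in the frame of stand_seat between -0.004 and 0.005 m and linear speed of each of red_cassette, yellow_cassette, green_cassette, blue_cassette below 0.02 m/s); the robot touches nothing.
It fails at once if the carton is pushed more than 4 cm (distance of filter_box from where it was at the start of the episode above 0.04 m).
It fails at once if the beaker is pushed more than 4 cm (distance of beaker from where it was at the start of the episode above 0.04 m).
Of red_cassette, yellow_cassette, green_cassette, blue_cassette only 2 to 4 are there at a start; the rules pass over those that are not, and their reading is None.
At some moment in a run one of red_cassette, yellow_cassette, green_cassette, blue_cassette may be knocked a few centimetres aside while the robot is not near it.
It also fails if it takes over 210 s, if anything falls off the work surface, if the arm or the gripper's body presses on something with over 40 N, if the wrist force passes 120 N, or if a joint passes its speed limit or range.

## Robot

A 6-joint arm with a two-finger parallel gripper is mounted at the origin on a cart in front of the work surface, level with it; the furniture and walls round the work are solid. World frame = base frame: x ahead of the robot, y to its left, z up, the work surface at z = 0. Lengths are in m, angles in rad, forces in N, time in s.
With the tool pointing down it reaches from about 0.25 to 0.85 m from the base axis. Payload 12.5 kg.
Tool frame: the origin (TCP) lies between the finger pads; the fingertips stand 14 mm ahead of it and the grasp point (between the pads) lies 5 mm behind it (tip_reach is the distance from the TCP to the fingertips, in m); z points along the fingers, y is the line along which they close (so a half turn about z gives the same grasp; the last joint's range is limited). The gripper opens to 93 mm and grips with 3 to 60 N. Pads are 15 mm wide; open, the fingers measure 128 mm over their backs; the gripper's body (75 mm by 188 mm) begins 65 mm behind the grasp point.
Start: joints at [-1.349, 0.351, 1.652, -0, 1.139, -0.085], TCP at [0.166, -0.524, 0.233] pointing down, gripper open.
Joint ranges: [-2.75, 2.75], [-0.79, 2.1], [0.01, 2.65], [-1.57, 4.71], [0.07, 3.14], [-2.87, 2.87]. Speed limits (rad/s): [2.22, 2.22, 2.79, 3.14, 3.14, 3.14].

## Interface

Orientations are given as a unit quaternion [x, y, z, w].
In Python, from rig import * gives the robot as it stands.
- The arm moves only by the tool arm_command, never from a script. Its argument "rows" is a list of rows, each an object of numbers: "x", "y", "z": the shift along the tool's x, y, z normalised to -1 to 1, where 1 is 20 mm; "rx", "ry", "rz": the turn, a rotation vector about the tool's x, y, z normalised to -1 to 1, where 1 is 0.08 rad. A call has exactly 8 rows; each row shifts and turns the commanded pose from where the row before left it, along the tool's axes as they then stand; what a row does not reach is not made up. A row lasts 1/12 s, in which the tool goes at most 41.7 mm and 7.16 degrees, less where a joint would pass 70% of its speed; a pose out of reach is approached as far as the arm can. A call with a number of a shift or a turn outside -1 to 1 is refused whole. A call with a gripper value outside its range is refused whole. "hand" is the closure, from -1 (fully open) to 1 (shut), so that 0 is half open, set as the call begins (left out, the last holds). The fingers move at their own pace and stop on an object; the grip force is fixed at half the most. Time passes only in rows, so rows that do not move let the fingers close, or fill a call up. It gives the time, the measured TCP pose, the force, the opening and the grip force at its end, in the units of the state.
- sense(): the state, without advancing time (a new reading comes with each control period).
- grab_frame(name): name is "scene" or "top"; returns (picture, depth): 384x512x3 uint8, red, green, blue; 384x512 float32, m along the optical axis (not along the pixel's ray), 0 where there is no reading.
- camera_model(name): a dict with "fx", "fy", "cx", "cy" (pixels), "pose" (4x4, takes a point from camera to world coordinates). Camera axes: x right, y down, z forward; pixel columns grow to the right and rows downward; lengths in m; the calibration is good to about 2 mm. A picture is of the moment at which its call begins. camera_model takes no time and is no camera call.
- hand_in(): hands the job in; it is judged then, once.
The state is a dict: "time_s": time; "joints": joint angles; "qd": joint speeds; "effort": joint torques, N m; "ee_pos": TCP position; "orientation": TCP orientation; "force": force on the tool from outside, world axes, zero at the start; "moment": the same for the moment, N m; "finger_gap": finger opening in m; "grip_force": force on a finger pad.
Only numpy, scipy, OpenCV 4.12 (cv2) and the standard library are available. Lean on these libraries where they do the work, as an engineer would, in place of code of your own. Each camera call takes 0.05 s, during which the arm holds its last target. There are 200 camera calls.

## Working session

There is one attempt and no reset: what is moved stays moved. The work goes in short steps, Python scripts to look and compute and a tool call to move; the robot and the scene stay as the last step left them, time stands still between calls to the robot, and variables do not carry over. Pictures are saved under pics/ and viewed, at most 14 in all, crops included, and the job is handed in when it is done.

Besides the shell and the picture viewer there is one more tool, called after "Request:" in YAML: its name, and indented under it one key for each argument. arm_command: Moves the arm, as the interface text tells. Its arguments: {"type":"object","properties":{"rows":{"type":"array","items":{"type":"object","properties":{"x":{"type":"number"},"y":{"type":"number"},"z":{"type":"number"},"rx":{"type":"number"},"ry":{"type":"number"},"rz":{"type":"number"}}}},"hand":{"type":"number"}},"required":["rows"]}

```bash
ls; mkdir -p pics; python3 - <<'E'
from rig import *
import cv2,numpy as np
for n in("scene","top"):
    p,d=grab_frame(n); cv2.imwrite(f"pics/{n}0.png",p[:,:,::-1]); np.save(f"pics/{n}0.npy",d)
    m=camera_model(n); print(n,m)
print(sense())
E
```

```text
pics
scene {'fx': 383.62017528780785, 'fy': 383.62017528780785, 'cx': 254.65364292073627, 'cy': 190.5476271762563, 'pose': array([[-0.82467778, -0.35084078,  0.44364097, -0.07038672],
       [-0.56559642,  0.5152703 , -0.64389223,  0.93297731],
       [-0.00269136, -0.78192536, -0.62336625,  0.91347126],
       [ 0.        ,  0.        ,  0.        ,  1.        ]])}
top {'fx': 400.78079992361774, 'fy': 400.78079992361774, 'cx': 255.27450874461758, 'cy': 199.84533260139855, 'pose': array([[-0.00691127, -0.99161559,  0.12903779,  0.39318942],
       [-0.99982036,  0.00912989,  0.01660999,  0.04317505],
       [-0.01764883, -0.12889981, -0.99150056,  1.17991828],
       [ 0.        ,  0.        ,  0.        ,  1.        ]])}
{'time_s': 0.1, 'joints': array([-1.34859643e+00,  3.51130469e-01,  1.65234278e+00,  3.63160008e-07,
        1.13910394e+00, -8.45933326e-02]), 'qd': array([ 0.00102632, -0.00204052, -0.00184304,  0.00098782,  0.00054738,
        0.00068839]), 'effort': array([ 1.01607864e-03, -4.98027706e+01, -2.85703772e+01,  7.00637349e-02,
        2.38620490e-02, -1.46303552e-05]), 'ee_pos': array([ 0.16606597, -0.52402788,  0.23219026]), 'orientation': array([ 9.88257683e-01,  1.52795644e-01, -3.36783505e-05, -4.91113278e-04]), 'force': array([-0.07987523, -0.0099557 ,  0.51693402]), 'moment': array([-0.00024582, -0.03540868, -0.02516857]), 'grip_force': 0.0, 'finger_gap': 0.09267914327275459}
```

View pics/scene0.png

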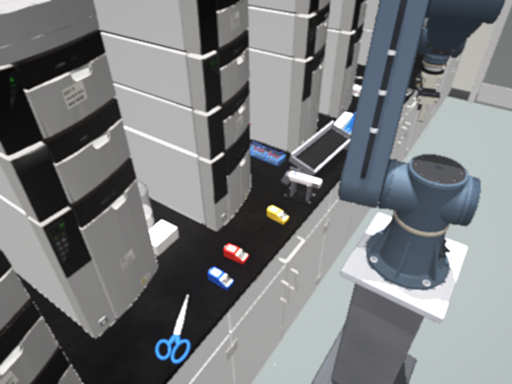

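View pics/top0.png

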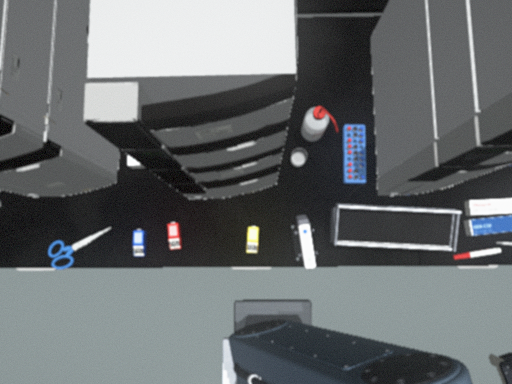

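Three cassettes are present, with no green: blue at about top (139,243), red (174,235) and yellow (252,239). The scanner is at (305,242) and the rack at (397,228).

```bash
cat > h.py <<'E'
from rig import *
import cv2,numpy as np
from scipy.spatial.transform import Rotation as R
def ray(n,u,v,z):
    m=camera_model(n);P=m["pose"]
    d=P[:3,:3]@np.array([(u-m["cx"])/m["fx"],(v-m["cy"])/m["fy"],1])
    return P[:3,3]+d*(z-P[2,3])/d[2]
def dep(n,u,v,d):
    m=camera_model(n);P=m["pose"];u=np.asarray(u,float);v=np.asarray(v,float)
    return np.stack([(u-m["cx"])/m["fx"]*d,(v-m["cy"])/m["fy"]*d,d],-1)@P[:3,:3].T+P[:3,3]
HUE={"red":((0,8),(172,180)),"yellow":((20,35),),"green":((45,85),),"blue":((100,125),)}
def mask(p,c):
    h=cv2.cvtColor(p,cv2.COLOR_RGB2HSV)
    m=np.zeros(p.shape[:2],bool)
    for a,b in HUE[c]: m|=(h[...,0]>=a)&(h[...,0]<=b)
    return m&(h[...,1]>110)&(h[...,2]>70)
E
python3 - <<'E'
from h import *
p=cv2.imread("pics/top0.png")[:,:,::-1].copy();d=np.load("pics/top0.npy")
vv,uu=np.mgrid[:384,:512]
W=dep("top",uu,vv,d)
ok=(d>0)&(W[...,2]>.012)&(W[...,2]<.2)
for c in HUE:
    m=mask(p,c)
    n,l,s,ce=cv2.connectedComponentsWithStats(m.astype(np.uint8))
    for i in range(1,n):
        if s[i,4]>40: print(c,s[i],ce[i],ray("top",*ce[i],.032).round(3), W[int(ce[i][1]),int(ce[i][0])].round(3))
# body outlines by depth
def box(x0,y0,x1,y1,zlo,zhi):
    mm=np.zeros_like(ok);mm[y0:y1,x0:x1]=1
    mm&=(d>0)&(W[...,2]>zlo)&(W[...,2]<zhi)
    q=W[mm]; r=cv2.minAreaRect((q[:,:2]*1000).astype(np.float32)); print(r,len(q),q[:,2].max().round(3))
for b in((128,222,150,262),(164,215,186,254),(242,220,264,258)): box(*b,.012,.06)
box(290,205,325,275,.075,.12)
print("rack"); box(325,195,470,262,.03,.15)
for uv in((340,228),(397,215),(397,228),(397,245),(450,228),(300,158),(133,160)): print(uv,W[uv[1],uv[0]].round(3))
big=[cv2.resize(p[205:270,120:265],None,fx=5,fy=5,interpolation=2),cv2.resize(p[195:280,285:470],None,fx=4,fy=4,interpolation=2)]
h=np.zeros((600,760,3),np.uint8)
a=cv2.resize(big[0],(640,287));b=cv2.resize(big[1],(680,312));h[:287,:640]=a;h[288:600,:680]=b
cv2.imwrite("pics/c1.png",h[:,:,::-1])
s=cv2.imread("pics/scene0.png")[160:300,190:370];cv2.imwrite("pics/c2.png",cv2.resize(s,None,fx=4,fy=4,interpolation=2))
E
```

```text
red [313 105  26  28 225] [324.49333333 115.06222222] [ 0.794 -0.144  0.032] [ 0.747 -0.121  0.166]
red [166 222  16  28 143] [174.52447552 232.07692308] [0.451 0.295 0.032] [0.452 0.296 0.033]
red [453 252  17   8 103] [461.30097087 255.76699029] [ 0.379 -0.516  0.032] [ 0.381 -0.523  0.016]
yellow [246 226   6  16  45] [247.42222222 233.15555556] [0.447 0.086 0.032] [0.449 0.088 0.003]
blue [342 123  25  61 951] [354.50052576 153.78969506] [ 0.676 -0.228  0.032] [ 0.677 -0.226  0.035]
blue [472 216  40  19 541] [493.22365989 224.77449168] [ 0.465 -0.612  0.032] [ 0.467 -0.612  0.031]
blue [132 229  14  26 141] [139.83687943 238.70921986] [0.433 0.394 0.032] [0.435 0.397 0.032]
blue [ 47 239  28  30 499] [ 60.37274549 254.05611222] [0.391 0.622 0.032] [0.391 0.637 0.004]
((424.03546142578125, 399.6590270996094), (31.643068313598633, 74.3377914428711), 89.51114654541016) 309 0.039
((443.93890380859375, 297.9815673828125), (75.07244873046875, 30.635726928710938), 5.4435248374938965) 293 0.038
((430.7580261230469, 71.37196350097656), (30.086694717407227, 73.73981475830078), 86.23487854003906) 272 0.039
((420.5537109375, -74.94465637207031), (142.71009826660156, 51.64910888671875), 7.560193061828613) 630 0.105
rack
((476.08441162109375, -351.28167724609375), (389.79620361328125, 147.8165283203125), 86.70348358154297) 5146 0.118
(340, 228) [ 0.457 -0.172  0.066]
(397, 215) [ 0.491 -0.325  0.084]
(397, 228) [ 0.456 -0.326  0.074]
(397, 245) [ 0.41  -0.326  0.068]
(450, 228) [ 0.455 -0.472  0.071]
(300, 158) [ 0.668 -0.071  0.016]
(133, 160) [0.66  0.416 0.048]
```

View pics/c1.png

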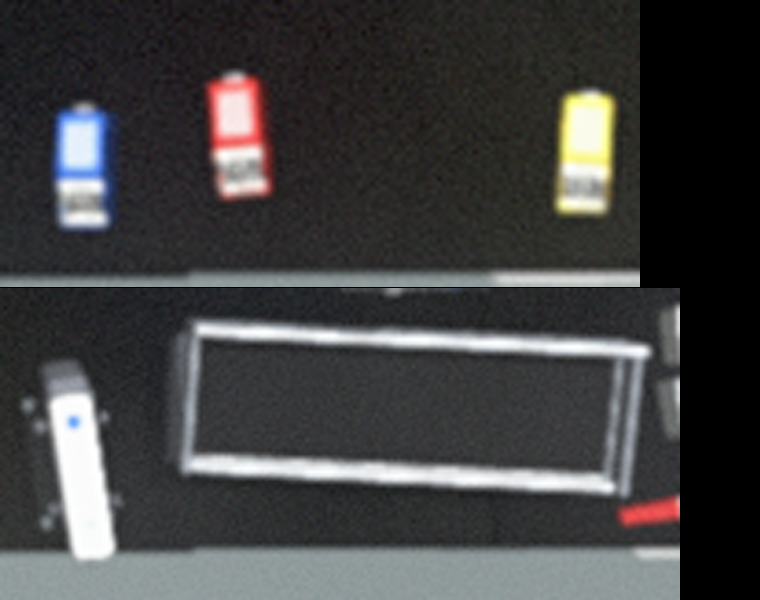

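View pics/c2.png

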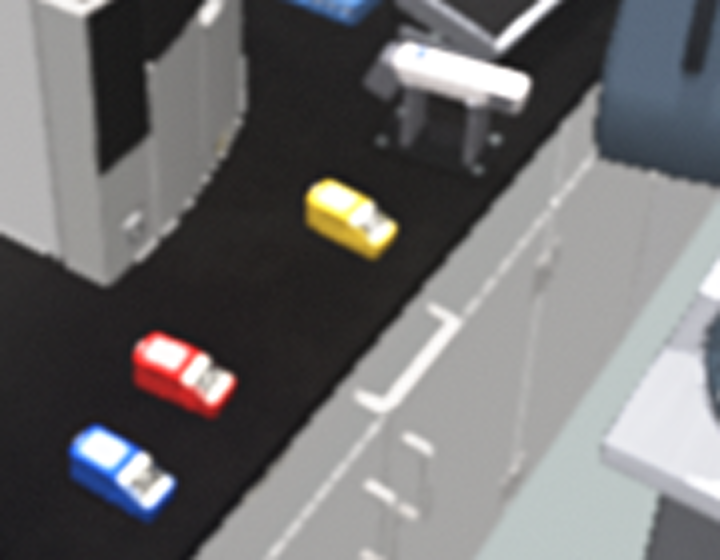

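The labels all face the robot, and the scanner's head points to +x, turned slightly towards +y. Next I'll refine the scanner and rack poses.

```bash
cat >> h.py <<'E'
def yaw():
    s=sense();return np.arctan2(*R.from_quat(s["orientation"]).as_matrix()[[1,0],0])
def go(xyz,yw,pitch=0.,p0=None,yw0=None):
    """tool-frame shift (mm, initial tool axes) and rotvec to the target; tool x at yaw yw, tilted by pitch"""
    s=sense();A=R.from_quat(s["orientation"])
    B=R.from_euler("z",yw)*R.from_euler("y",-pitch)*R.from_euler("x",np.pi)
    d=A.inv().apply(np.array(xyz)-s["ee_pos"]); r=(A.inv()*B).as_rotvec()
    print("t",s["time_s"],"pos",s["ee_pos"].round(4),"yaw",yaw().round(4),"units shift",(d/.02).round(2),"rot",(r/.08).round(2))
E
python3 - <<'E'
from h import *
p=cv2.imread("pics/top0.png")[:,:,::-1].copy();d=np.load("pics/top0.npy")
vv,uu=np.mgrid[:384,:512];W=dep("top",uu,vv,d)
m=np.zeros((384,512),bool);m[205:280,290:325]=1
m&=(p.min(2)>170)
uv=np.argwhere(m)[:,::-1]
q=np.array([ray("top",u,v,.096)[:2]*1000 for u,v in uv],np.float32)
print("handle",cv2.minAreaRect(q),len(q),np.median(W[m][:,2]))
# deck plane
m=np.zeros((384,512),bool);m[212:240,342:448]=1;m&=d>0
q=W[m];A=np.c_[q[:,:2],np.ones(len(q))]
for _ in range(4):
    c=np.linalg.lstsq(A,q[:,2],rcond=None)[0];k=abs(A@c-q[:,2])<.003;A,q=A[k],q[k]
print("plane",c,"slope",np.degrees(np.arctan(np.hypot(*c[:2]))),"yaw",np.degrees(np.arctan2(c[1],c[0])),len(q))
th=np.arctan2(c[1],c[0])
# walls
m=np.zeros((384,512),bool);m[195:262,325:475]=1
res=W[...,2]-(W[...,0]*c[0]+W[...,1]*c[1]+c[2])
ex=np.array([np.cos(th),np.sin(th)]);ey=np.array([-ex[1],ex[0]])
x=W[...,:2]@ex;y=W[...,:2]@ey
on=m&(d>0)&(abs(res)<.004)&(p.max(2)<110)
print("deck x",np.percentile(x[on],[.5,2,98,99.5]),"y",np.percentile(y[on],[.5,2,98,99.5]))
br=m&(p.min(2)>130)&(d>0)
print("bright rect",cv2.minAreaRect((W[br][:,:2]*1000).astype(np.float32)))
# bright pixel edges: mid columns / mid rows
for u in(360,397,435):
    r=np.flatnonzero(p[195:262,u].min(1)>110)+195;print(u,r,[ (x[v,u].round(4),res[v,u].round(3)) for v in r])
for v in(220,235):
    r=np.flatnonzero(p[v,325:475].min(1)>90)+325;print(v,r,[(y[v,u].round(4),res[v,u].round(3)) for u in r])
# z=0.07 line on plane at x
print("x at z=.07 (along ex, y mid)",[(.07-c[2]-c[1]*yy)/c[0] for yy in(-.2,-.32,-.45)])
E
```

```text
handle ((409.3067626953125, -75.86172485351562), (122.5894546508789, 31.2933406829834), 7.698339462280273) 518 0.09707353883839243
plane [ 0.26725142 -0.01503952 -0.0574765 ] slope 14.985301874374201 yaw -3.2209114483960852 2492
deck x [0.43579075 0.43702079 0.51769679 0.5308448 ] y [-0.44548776 -0.44115537 -0.14436255 -0.13031101]
bright rect ((478.5125732421875, -365.5400390625), (416.15704345703125, 169.90264892578125), 84.52037048339844)
360 [205 206 207 208 209 241 242 243 244 245 246] [(np.float64(0.5288), np.float64(0.015)), (np.float64(0.5243), np.float64(0.031)), (np.float64(0.5213), np.float64(0.034)), (np.float64(0.5228), np.float64(-0.001)), (np.float64(0.52), np.float64(0.0)), (np.float64(0.4336), np.float64(-0.001)), (np.float64(0.4309), np.float64(-0.001)), (np.float64(0.4278), np.float64(0.009)), (np.float64(0.4249), np.float64(0.013)), (np.float64(0.4223), np.float64(0.01)), (np.float64(0.4213), np.float64(-0.056))]
397 [207 208 209 210 243 244 245 246 247 248] [(np.float64(0.5275), np.float64(0.02)), (np.float64(0.5236), np.float64(0.03)), (np.float64(0.5208), np.fl
[... 1819 characters left out ...]
1324), np.float64(0.022)), (np.float64(-0.1356), np.float64(0.019)), (np.float64(-0.4482), np.float64(-0.002)), (np.float64(-0.45), np.float64(0.0)), (np.float64(-0.451), np.float64(0.004)), (np.float64(-0.4524), np.float64(0.018)), (np.float64(-0.4532), np.float64(0.022)), (np.float64(-0.4557), np.float64(0.023)), (np.float64(-0.5228), np.float64(-0.06)), (np.float64(-0.5371), np.float64(-0.071)), (np.float64(-0.5382), np.float64(-0.068)), (np.float64(-0.5427), np.float64(-0.071)), (np.float64(-0.5441), np.float64(-0.068)), (np.float64(-0.5467), np.float64(-0.068))]
x at z=.07 (along ex, y mid) [np.float64(0.46573593515393386), np.float64(0.4589829589439802), np.float64(0.4516672347165305)]
```

Request:
arm_command:
  rows:
    - {"rz":0.54}
    - {"rz":0.54}
    - {"rz":0.54}
    - {"rz":0.54}
    - {"x":0.7,"y":-0.9,"z":0.1}
    - {"x":0.7,"y":-0.9,"z":0.1}
    - {"x":0.7,"y":-0.9,"z":0.1}
    - {"x":0.7,"y":-0.9,"z":0.1}
  hand: -0.35

```text
schema error: expected keys x, y, z, rx, ry, rz
```

Request:
arm_command:
  rows:
    - {"x":0.7,"y":-0.9,"z":0.1}
    - {"x":0.7,"y":-0.9,"z":0.1}
    - {"x":0.7,"y":-0.9,"z":0.1}
    - {"x":0.7,"y":-0.9,"z":0.1}
    - {"x":0.7,"y":-0.9,"z":0.1}
    - {"x":0.7,"y":-0.9,"z":0.1}
    - {"x":0.7,"y":-0.9,"z":0.1}
    - {"x":0.7,"y":-0.9,"z":0.1}

```text
schema error: expected keys x, y, z, rx, ry, rz
```

Request:
arm_command:
  rows:
    - {"x":0.7,"y":-0.9,"z":0.1}
    - {"x":0.7,"y":-0.9,"z":0.1}
    - {"x":0.7,"y":-0.9,"z":0.1}
    - {"x":0.7,"y":-0.9,"z":0.1}
    - {"x":0.7,"y":-0.9,"z":0.1}
    - {"x":0.7,"y":-0.9,"z":0.1}
    - {"x":0.7,"y":-0.9,"z":0.1}
    - {"x":0.7,"y":-0.9,"z":0.1}

```text
schema error: expected keys x, y, z, rx, ry, rz
```

```bash
python3 -c "
from h import *
go((.4242,-.0739,.16),.134);print(sense()['finger_gap'],sense()['force'])"
```

```text
t 0.1 pos [ 0.1661 -0.524   0.2322] yaw 0.3068 units shift [ 19.1  -17.55   3.63] rot [-0.01  0.    2.16]
0.09267914327275459 [-0.07987523 -0.0099557   0.51693402]
```

All six keys are needed in each row.

Request:
arm_command:
  rows:
    - {"x":0,"y":0,"z":0,"rx":0,"ry":0,"rz":0.54}
    - {"x":0,"y":0,"z":0,"rx":0,"ry":0,"rz":0.54}
    - {"x":0,"y":0,"z":0,"rx":0,"ry":0,"rz":0.54}
    - {"x":0,"y":0,"z":0,"rx":0,"ry":0,"rz":0.54}
    - {"x":0.7,"y":-0.9,"z":0.1,"rx":0,"ry":0,"rz":0}
    - {"x":0.7,"y":-0.9,"z":0.1,"rx":0,"ry":0,"rz":0}
    - {"x":0.7,"y":-0.9,"z":0.1,"rx":0,"ry":0,"rz":0}
    - {"x":0.7,"y":-0.9,"z":0.1,"rx":0,"ry":0,"rz":0}
  hand: -0.35

```text
time_s: 0.77
ee_pos: [0.2123, -0.4443, 0.2242]
orientation: [0.998, 0.067, -0.0, -0.0]
force: [0.4, -0.4, 1.2]
finger_gap: 0.0628
grip_force: 0.0
```

Request:
arm_command:
  rows:
    - {"x":0.7,"y":-0.9,"z":0.1,"rx":0,"ry":0,"rz":0}
    - {"x":0.7,"y":-0.9,"z":0.1,"rx":0,"ry":0,"rz":0}
    - {"x":0.7,"y":-0.9,"z":0.1,"rx":0,"ry":0,"rz":0}
    - {"x":0.7,"y":-0.9,"z":0.1,"rx":0,"ry":0,"rz":0}
    - {"x":0.7,"y":-0.9,"z":0.1,"rx":0,"ry":0,"rz":0}
    - {"x":0.7,"y":-0.9,"z":0.1,"rx":0,"ry":0,"rz":0}
    - {"x":0.7,"y":-0.9,"z":0.1,"rx":0,"ry":0,"rz":0}
    - {"x":0.7,"y":-0.9,"z":0.1,"rx":0,"ry":0,"rz":0}

```text
time_s: 1.43
ee_pos: [0.304, -0.2867, 0.2084]
orientation: [0.998, 0.067, -0.0, -0.0]
force: [0.7, -0.4, -0.1]
finger_gap: 0.0627
grip_force: 0.0
```

Request:
arm_command:
  rows:
    - {"x":0.7,"y":-0.9,"z":0.1,"rx":0,"ry":0,"rz":0}
    - {"x":0.7,"y":-0.9,"z":0.1,"rx":0,"ry":0,"rz":0}
    - {"x":0.7,"y":-0.9,"z":0.1,"rx":0,"ry":0,"rz":0}
    - {"x":0.7,"y":-0.9,"z":0.1,"rx":0,"ry":0,"rz":0}
    - {"x":0.7,"y":-0.9,"z":0.1,"rx":0,"ry":0,"rz":0}
    - {"x":0.7,"y":-0.9,"z":0.1,"rx":0,"ry":0,"rz":0}
    - {"x":0.7,"y":-0.9,"z":0.1,"rx":0,"ry":0,"rz":0}
    - {"x":0.7,"y":-0.9,"z":0.1,"rx":0,"ry":0,"rz":0}

```text
time_s: 2.1
ee_pos: [0.3958, -0.129, 0.1924]
orientation: [0.998, 0.067, -0.0, -0.0]
force: [0.5, -0.2, -0.1]
finger_gap: 0.0628
grip_force: 0.0
```

```bash
python3 -c "
from h import *
go((.4242,-.0739,.16),.134);print(sense()['finger_gap'],sense()['force'])"
```

```text
t 2.1 pos [ 0.3958 -0.129   0.1924] yaw 0.134 units shift [ 1.77 -2.54  1.62] rot [-0.  0. -0.]
0.06282075580660576 [ 0.50357012 -0.1863608  -0.08852243]
```

Request:
arm_command:
  rows:
    - {"x":0.44,"y":-0.64,"z":0.4,"rx":0,"ry":0,"rz":0}
    - {"x":0.44,"y":-0.64,"z":0.4,"rx":0,"ry":0,"rz":0}
    - {"x":0.44,"y":-0.64,"z":0.4,"rx":0,"ry":0,"rz":0}
    - {"x":0.44,"y":-0.62,"z":0.4,"rx":0,"ry":0,"rz":0}
    - {"x":0,"y":0,"z":0.5,"rx":0,"ry":0,"rz":0}
    - {"x":0,"y":0,"z":0.5,"rx":0,"ry":0,"rz":0}
    - {"x":0,"y":0,"z":0.5,"rx":0,"ry":0,"rz":0}
    - {"x":0,"y":0,"z":0.5,"rx":0,"ry":0,"rz":0}

```text
time_s: 2.77
ee_pos: [0.4235, -0.0749, 0.12]
orientation: [0.998, 0.067, -0.0, -0.0]
force: [0.7, 1.2, -0.6]
finger_gap: 0.0628
grip_force: 0.0
```

Request:
arm_command:
  rows:
    - {"x":0,"y":0,"z":0.5,"rx":0,"ry":0,"rz":0}
    - {"x":0,"y":0,"z":0.5,"rx":0,"ry":0,"rz":0}
    - {"x":0,"y":0,"z":0.5,"rx":0,"ry":0,"rz":0}
    - {"x":0,"y":0,"z":0.5,"rx":0,"ry":0,"rz":0}
    - {"x":0,"y":0,"z":0,"rx":0,"ry":0,"rz":0}
    - {"x":0,"y":0,"z":0,"rx":0,"ry":0,"rz":0}
    - {"x":0,"y":0,"z":0,"rx":0,"ry":0,"rz":0}
    - {"x":0,"y":0,"z":0,"rx":0,"ry":0,"rz":0}

```text
time_s: 3.43
ee_pos: [0.4239, -0.0751, 0.0812]
orientation: [0.998, 0.067, 0.0, 0.0]
force: [0.6, 0.3, -0.2]
finger_gap: 0.0624
grip_force: 0.0
```

```bash
python3 -c "
from h import *
go((.4242,-.0739,.08),.134);print(sense()['finger_gap'],sense()['force'])
p,d=grab_frame('scene');cv2.imwrite('pics/g1.png',cv2.resize(p[120:240,230:390,::-1],None,fx=4,fy=4,interpolation=2))"
```

```text
t 3.4333 pos [ 0.4239 -0.0751  0.0812] yaw 0.134 units shift [ 0.02 -0.06  0.06] rot [ 0.   -0.01  0.  ]
0.06236746852470952 [ 0.55271776  0.33887132 -0.18998063]
```

View pics/g1.png

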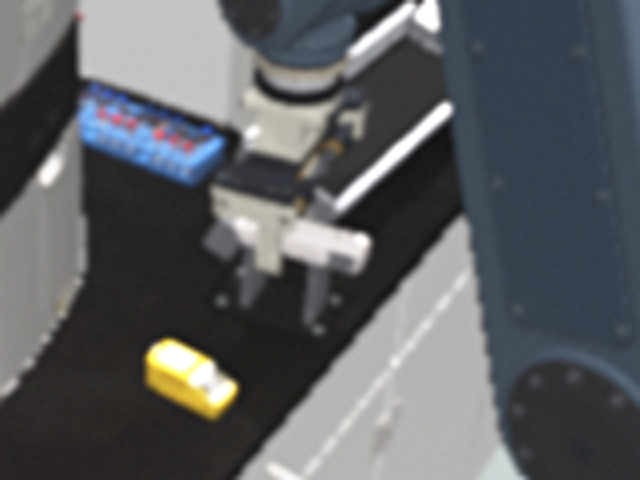

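The fingers straddle the handle between the saddles at around (270,245). I'll close and lift.

Request:
arm_command:
  rows:
    - {"x":0,"y":-0.06,"z":0,"rx":0,"ry":0,"rz":0}
    - {"x":0,"y":0,"z":0,"rx":0,"ry":0,"rz":0}
    - {"x":0,"y":0,"z":0,"rx":0,"ry":0,"rz":0}
    - {"x":0,"y":0,"z":0,"rx":0,"ry":0,"rz":0}
    - {"x":0,"y":0,"z":0,"rx":0,"ry":0,"rz":0}
    - {"x":0,"y":0,"z":0,"rx":0,"ry":0,"rz":0}
    - {"x":0,"y":0,"z":0,"rx":0,"ry":0,"rz":0}
    - {"x":0,"y":0,"z":0,"rx":0,"ry":0,"rz":0}
  hand: 1

```text
time_s: 4.15
ee_pos: [0.4235, -0.0739, 0.0806]
orientation: [0.998, 0.067, -0.0, -0.0]
force: [-0.1, 0.4, 1.2]
finger_gap: 0.0296
grip_force: 30.0
```

Request:
arm_command:
  rows:
    - {"x":0,"y":0,"z":-0.3,"rx":0,"ry":0,"rz":0}
    - {"x":0,"y":0,"z":-0.4,"rx":0,"ry":0,"rz":0}
    - {"x":0,"y":0,"z":-0.5,"rx":0,"ry":0,"rz":0}
    - {"x":0,"y":0,"z":-0.6,"rx":0,"ry":0,"rz":0}
    - {"x":0,"y":0,"z":-0.6,"rx":0,"ry":0,"rz":0}
    - {"x":0,"y":0,"z":-0.6,"rx":0,"ry":0,"rz":0}
    - {"x":0,"y":0,"z":-0.5,"rx":0,"ry":0,"rz":0}
    - {"x":0,"y":0,"z":0,"rx":0,"ry":0,"rz":0}

```text
time_s: 4.82
ee_pos: [0.4244, -0.0741, 0.1528]
orientation: [0.998, 0.067, 0.002, 0.001]
force: [0.7, -0.9, -1.1]
finger_gap: 0.0301
grip_force: 30.0
```

```bash
cat >> h.py <<'E'
# (centre x,y, yaw) of the cassettes as first measured; scan() gives the grip point target for reading
C={"red":(.4594,.2995,.095),"yellow":(.4463,.0704,-.066),"blue":(.4395,.3997,-.009)}
def where(c,p,d):
    vv,uu=np.mgrid[:384,:512];W=dep("top",uu,vv,d)
    m=mask(p,c)
    near=(W[...,0]>.36)&(W[...,0]<.54)&(W[...,1]<.5)&(W[...,1]>-.1)
    n,l,s,ce=cv2.connectedComponentsWithStats((m&near).astype(np.uint8))
    i=1+np.argmax(s[1:,4]);u,v=ce[i]
    q=(np.hypot(uu-u,vv-v)<32)&(W[...,2]>.012)&(W[...,2]<.05)&(d>0)
    k,l,s,_=cv2.connectedComponentsWithStats(q.astype(np.uint8))
    r=cv2.minAreaRect((W[l==l[int(v),int(u)]][:,:2]*1000).astype(np.float32))
    (a,b),(w,h),t=r
    if h>w: t+=90
    t=(t+90)%180-90; t=np.radians(t)
    return a/1000+.0155*np.cos(t),b/1000+.0155*np.sin(t),t,(round(w),round(h))
def scan(x,y,t):
    go((x-.1189*np.cos(t),y-.1189*np.sin(t),.0977+.001),t)
E
python3 -c "
from h import *
print(sense()['finger_gap'],sense()['grip_force'])
p,d=grab_frame('top');s,_=grab_frame('scene')
for c in C: print(c,where(c,p,d))
scan(*C['red'])
o=np.zeros((600,640,3),np.uint8);o[:300,:640]=cv2.resize(p[190:280,130:322,::-1],(640,300),interpolation=2);o[300:,:400]=cv2.resize(s[120:240,230:390,::-1],(400,300),interpolation=2)
cv2.imwrite('pics/g2.png',o)"
```

```text
0.030119783335864923 29.999669194221497
red (np.float64(0.4595021557634408), np.float64(0.2992041043892694), np.float64(0.06740449067660782), (75, 30))
yellow (np.float64(0.47933990146914823), np.float64(0.10773375383699173), np.float64(1.5696152148514464), (2525, 1414))
blue (np.float64(0.4396195253916253), np.float64(0.3993501281185266), np.float64(-0.0012423646485219646), (32, 75))
t 4.9167 pos [ 0.4235 -0.0739  0.151 ] yaw 0.134 units shift [ -1.67 -18.5    2.6 ] rot [ 0.   -0.01  0.49]
```

View pics/g2.png

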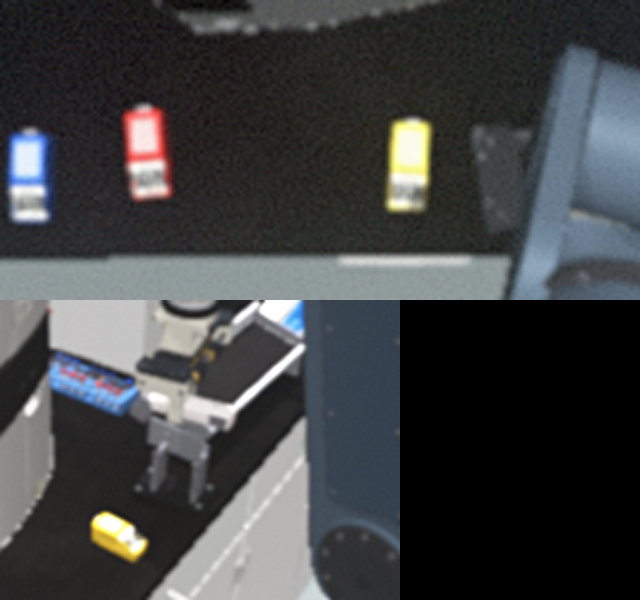

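The scanner is held level and has been lifted clear, with the cassettes unchanged. Now to red.

Request:
arm_command:
  rows:
    - {"x":0,"y":0,"z":0,"rx":0,"ry":0,"rz":0.31}
    - {"x":0,"y":-0.4,"z":0,"rx":0,"ry":0,"rz":0.3}
    - {"x":-0.1,"y":-0.8,"z":0,"rx":0,"ry":0,"rz":0}
    - {"x":-0.1,"y":-0.8,"z":0,"rx":0,"ry":0,"rz":0}
    - {"x":-0.1,"y":-0.8,"z":0,"rx":0,"ry":0,"rz":0}
    - {"x":-0.1,"y":-0.8,"z":0,"rx":0,"ry":0,"rz":0}
    - {"x":-0.1,"y":-0.8,"z":0,"rx":0,"ry":0,"rz":0}
    - {"x":-0.1,"y":-0.8,"z":0,"rx":0,"ry":0,"rz":0}

```text
time_s: 5.58
ee_pos: [0.4018, 0.0294, 0.1501]
orientation: [0.999, 0.042, -0.001, -0.0]
force: [-0.7, -0.4, -1.5]
finger_gap: 0.0296
grip_force: 30.0
```

Request:
arm_command:
  rows:
    - {"x":-0.1,"y":-0.9,"z":0,"rx":0,"ry":0,"rz":0}
    - {"x":-0.1,"y":-0.9,"z":0,"rx":0,"ry":0,"rz":0}
    - {"x":-0.1,"y":-0.9,"z":0,"rx":0,"ry":0,"rz":0}
    - {"x":-0.1,"y":-0.9,"z":0,"rx":0,"ry":0,"rz":0}
    - {"x":-0.1,"y":-0.9,"z":0,"rx":0,"ry":0,"rz":0}
    - {"x":-0.1,"y":-0.9,"z":0,"rx":0,"ry":0,"rz":0}
    - {"x":-0.1,"y":-0.9,"z":0,"rx":0,"ry":0,"rz":0}
    - {"x":-0.1,"y":-0.9,"z":0,"rx":0,"ry":0,"rz":0}

```text
time_s: 6.25
ee_pos: [0.3736, 0.1716, 0.1501]
orientation: [0.999, 0.042, -0.001, 0.0]
force: [0.7, 0.3, -1.7]
finger_gap: 0.0293
grip_force: 30.0
```

Request:
arm_command:
  rows:
    - {"x":-0.2,"y":-0.9,"z":0.3,"rx":0,"ry":0,"rz":0}
    - {"x":-0.2,"y":-0.9,"z":0.4,"rx":0,"ry":0,"rz":0}
    - {"x":-0.2,"y":-0.9,"z":0.4,"rx":0,"ry":0,"rz":0}
    - {"x":-0.2,"y":-0.9,"z":0.4,"rx":0,"ry":0,"rz":0}
    - {"x":-0.2,"y":-0.9,"z":0.4,"rx":0,"ry":0,"rz":0}
    - {"x":-0.1,"y":-0.6,"z":0.4,"rx":0,"ry":0,"rz":0}
    - {"x":-0.05,"y":-0.4,"z":0.3,"rx":0,"ry":0,"rz":0}
    - {"x":0,"y":0,"z":0,"rx":0,"ry":0,"rz":0}

```text
time_s: 6.92
ee_pos: [0.3411, 0.2789, 0.0973]
orientation: [0.999, 0.043, -0.001, 0.001]
force: [0.2, -0.3, -1.6]
finger_gap: 0.0294
grip_force: 30.0
```

```bash
sed -i 's/h\[...,1\]>110/h[...,1]>90/; s/l==l\[int(v),int(u)\]\]/l==1+np.argmax(s[1:,4])]/' h.py
python3 -c "
from h import *
p,d=grab_frame('top')
for c in C: print(c,where(c,p,d))
scan(.4594,.2993,.085)
o=cv2.resize(p[180:290,110:322,::-1],(636,330),interpolation=2)
cv2.imwrite('pics/g3.png',o)"
```

```text
red (np.float64(0.4625667122255407), np.float64(0.2993068862545578), np.float64(0.09116122750303808), (68, 31))
yellow (np.float64(0.4462273184973817), np.float64(0.07036804306879864), np.float64(-0.06264327463500735), (30, 74))
blue (np.float64(0.4396925283878543), np.float64(0.3997868651807687), np.float64(-0.0029631661868766645), (32, 75))
t 6.9667 pos [0.3415 0.2784 0.0979] yaw 0.0856 units shift [ 0.02 -0.54 -0.04] rot [0.01 0.02 0.01]
```

View pics/g3.png

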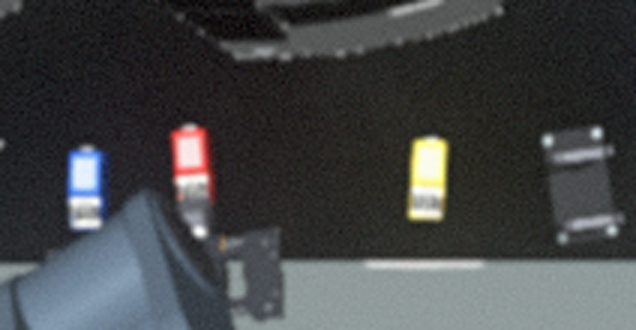

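The head sits just in front of the red label at about (200,215), a centimetre short in +y. I'll correct that and hold.

Request:
arm_command:
  rows:
    - {"x":0,"y":-0.27,"z":0,"rx":0,"ry":0,"rz":0}
    - {"x":0,"y":-0.27,"z":0,"rx":0,"ry":0,"rz":0}
    - {"x":0,"y":0,"z":0,"rx":0,"ry":0,"rz":0}
    - {"x":0,"y":0,"z":0,"rx":0,"ry":0,"rz":0}
    - {"x":0,"y":0,"z":0,"rx":0,"ry":0,"rz":0}
    - {"x":0,"y":0,"z":0,"rx":0,"ry":0,"rz":0}
    - {"x":0,"y":0,"z":0,"rx":0,"ry":0,"rz":0}
    - {"x":0,"y":0,"z":0,"rx":0,"ry":0,"rz":0}

```text
time_s: 7.63
ee_pos: [0.3411, 0.2891, 0.0987]
orientation: [0.999, 0.042, 0.0, -0.0]
force: [-0.6, 0.1, -1.9]
finger_gap: 0.0298
grip_force: 30.0
```

Request:
arm_command:
  rows:
    - {"x":0,"y":0,"z":0,"rx":0,"ry":0,"rz":0}
    - {"x":0,"y":0,"z":0,"rx":0,"ry":0,"rz":0}
    - {"x":0,"y":0,"z":0,"rx":0,"ry":0,"rz":0}
    - {"x":0,"y":0,"z":0,"rx":0,"ry":0,"rz":0}
    - {"x":0,"y":0,"z":0,"rx":0,"ry":0,"rz":0}
    - {"x":0,"y":0,"z":0,"rx":0,"ry":0,"rz":0}
    - {"x":0,"y":0,"z":0,"rx":0,"ry":0,"rz":0}
    - {"x":0,"y":0,"z":0,"rx":0,"ry":0,"rz":0}

```text
time_s: 8.3
ee_pos: [0.3411, 0.2892, 0.0986]
orientation: [0.999, 0.043, -0.0, 0.0]
force: [0.9, -0.0, -0.7]
finger_gap: 0.0299
grip_force: 30.0
```

```bash
python3 -c "
from h import *
p,d=grab_frame('top');s,e=grab_frame('scene')
for c in C: print(c,where(c,p,d))
scan(.4594,.2993,.085);print(sense()['joints'])
o=np.zeros((600,600,3),np.uint8);o[:300,:600]=cv2.resize(p[180:280,110:310,::-1],(600,300),interpolation=2);o[300:,:400]=cv2.resize(s[190:310,180:340,::-1],(400,300),interpolation=2)
cv2.imwrite('pics/g4.png',o)"
```

```text
red (np.float64(0.4599462958971699), np.float64(0.29991042778487087), np.float64(0.08434995998856505), (73, 31))
yellow (np.float64(0.4461409371273326), np.float64(0.07025228617745306), np.float64(-0.06473279082628353), (30, 74))
blue (np.float64(0.43960206475626973), np.float64(0.3992040377897035), np.float64(-0.006741659141481088), (31, 74))
t 8.4 pos [0.3411 0.2892 0.0986] yaw 0.0852 units shift [-0.01  0.   -0.  ] rot [0. 0. 0.]
[ 5.99153740e-01  3.75145794e-01  2.02337992e+00 -1.45086711e-05
  7.43094717e-01  2.08471681e+00]
```

View pics/g4.png

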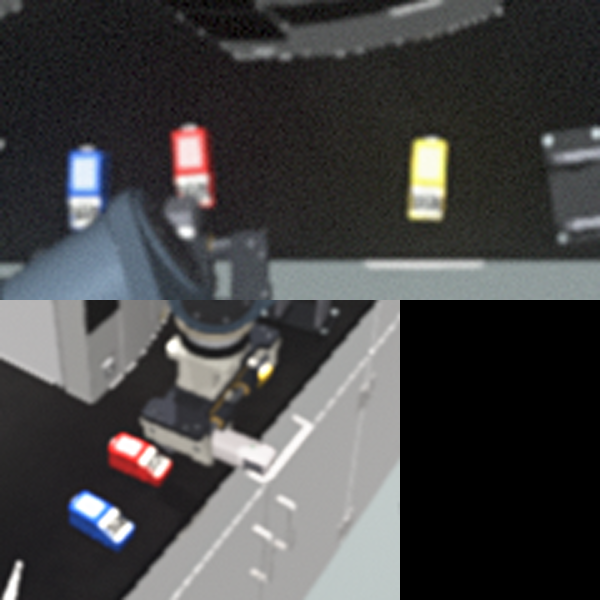

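Request:
arm_command:
  rows:
    - {"x":0,"y":0,"z":0,"rx":0,"ry":0,"rz":0}
    - {"x":0,"y":0,"z":0,"rx":0,"ry":0,"rz":0}
    - {"x":0,"y":0,"z":0,"rx":0,"ry":0,"rz":0}
    - {"x":0,"y":0,"z":0,"rx":0,"ry":0,"rz":0}
    - {"x":0,"y":0,"z":0,"rx":0,"ry":0,"rz":0}
    - {"x":0,"y":0,"z":0,"rx":0,"ry":0,"rz":0}
    - {"x":0,"y":0,"z":0,"rx":0,"ry":0,"rz":0}
    - {"x":0,"y":0,"z":0,"rx":0,"ry":0,"rz":0}

```text
time_s: 9.07
ee_pos: [0.3411, 0.2892, 0.0986]
orientation: [0.999, 0.043, 0.0, -0.0]
force: [1.1, 1.1, -1.6]
finger_gap: 0.0296
grip_force: 30.0
```

```bash
python3 -c "
from h import *
s=sense()
A=R.from_euler('z',yaw())
vv,uu=np.mgrid[:384,:512]
for n in('top','scene'):
    p,d=grab_frame(n);W=dep(n,uu,vv,d)
    q=(W[d>0]-s['ee_pos']-[0,0,.005])@A.as_matrix()  # grip axes
    # head region
    k=(q[:,0]>.047)&(q[:,0]<.09)&(abs(q[:,1])<.04)&(q[:,2]>-.045)&(q[:,2]<.03)
    h=q[k];print(n,len(h),'y',np.percentile(h[:,1],[2,50,98]).round(4),'z',h[:,2].max().round(4),'x max',np.percentile(h[:,0],98).round(4))
    k=(q[:,0]>-.08)&(q[:,0]<-.02)&(abs(q[:,1])<.03)&(q[:,2]>-.02)&(q[:,2]<.03);h=q[k]
    if len(h)>5: print('tail x',np.percentile(h[:,0],2).round(4),'y',np.percentile(h[:,1],[2,98]).round(4),'z top',np.percentile(h[:,2],95).round(4))
"
```

```text
top 108 y [-0.0166 -0.0077  0.009 ] z 0.0135 x max 0.0729
scene 11 y [0.0126 0.014  0.016 ] z -0.0242 x max 0.0656
tail x -0.076 y [-0.0118  0.0159] z top 0.0148
```

Request:
arm_command:
  rows:
    - {"x":0,"y":0,"z":0,"rx":0,"ry":0,"rz":0.63}
    - {"x":0,"y":0,"z":0,"rx":0,"ry":0,"rz":0.63}
    - {"x":0,"y":0,"z":0,"rx":0,"ry":0,"rz":0.62}
    - {"x":0,"y":0.5,"z":0,"rx":0,"ry":0,"rz":0}
    - {"x":0,"y":0.9,"z":0,"rx":0,"ry":0,"rz":0}
    - {"x":0,"y":0.9,"z":0,"rx":0,"ry":0,"rz":0}
    - {"x":0,"y":0.9,"z":0,"rx":0,"ry":0,"rz":0}
    - {"x":0,"y":0.9,"z":0,"rx":0,"ry":0,"rz":0}

```text
time_s: 9.83
ee_pos: [0.3353, 0.2061, 0.0986]
orientation: [1.0, -0.032, -0.0, 0.0]
force: [0.6, 0.2, -1.1]
finger_gap: 0.0297
grip_force: 30.0
```

Request:
arm_command:
  rows:
    - {"x":0,"y":0.9,"z":0,"rx":0,"ry":0,"rz":0}
    - {"x":0,"y":0.9,"z":0,"rx":0,"ry":0,"rz":0}
    - {"x":0,"y":0.9,"z":0,"rx":0,"ry":0,"rz":0}
    - {"x":0,"y":0.9,"z":0,"rx":0,"ry":0,"rz":0}
    - {"x":0,"y":0.9,"z":0,"rx":0,"ry":0,"rz":0}
    - {"x":0,"y":0.9,"z":0,"rx":0,"ry":0,"rz":0}
    - {"x":0,"y":0.7,"z":0,"rx":0,"ry":0,"rz":0}
    - {"x":0,"y":0.38,"z":0,"rx":0,"ry":0,"rz":0}

```text
time_s: 10.5
ee_pos: [0.3267, 0.0766, 0.0987]
orientation: [0.999, -0.032, -0.0, 0.0]
force: [-0.3, -0.4, -1.3]
finger_gap: 0.0298
grip_force: 30.0
```

Request:
arm_command:
  rows:
    - {"x":0,"y":0,"z":0,"rx":0,"ry":0,"rz":0}
    - {"x":0,"y":0,"z":0,"rx":0,"ry":0,"rz":0}
    - {"x":0,"y":0,"z":0,"rx":0,"ry":0,"rz":0}
    - {"x":0,"y":0,"z":0,"rx":0,"ry":0,"rz":0}
    - {"x":0,"y":0,"z":0,"rx":0,"ry":0,"rz":0}
    - {"x":0,"y":0,"z":0,"rx":0,"ry":0,"rz":0}
    - {"x":0,"y":0,"z":0,"rx":0,"ry":0,"rz":0}
    - {"x":0,"y":0,"z":0,"rx":0,"ry":0,"rz":0}

```text
time_s: 11.17
ee_pos: [0.3272, 0.0782, 0.0986]
orientation: [0.999, -0.032, -0.0, -0.0]
force: [-0.6, -0.8, -1.0]
finger_gap: 0.0295
grip_force: 30.0
```

```bash
python3 -c "
from h import *
p,d=grab_frame('top');cv2.imwrite('pics/t5.png',p[:,:,::-1])
for c in C: print(c,where(c,p,d))
scan(.4462,.0703,-.065);print(sense()['joints'])"
```

```text
red (np.float64(0.45918225433402055), np.float64(0.2991882654754896), np.float64(0.07836877481873449), (75, 32))
yellow (np.float64(0.44906022028706755), np.float64(0.07011768386154457), np.float64(-0.06676837800548559), (30, 68))
blue (np.float64(0.4395323077772411), np.float64(0.3991013486750705), np.float64(-0.01767553331291041), (31, 75))
t 11.2167 pos [0.3273 0.0782 0.0986] yaw -0.0649 units shift [ 0.01  0.01 -0.  ] rot [-0.  0.  0.]
[9.58133025e-02 2.08520946e-01 2.28351882e+00 1.56968109e-05
 6.49592659e-01 1.73154239e+00]
```

Request:
arm_command:
  rows:
    - {"x":0,"y":0,"z":0,"rx":0,"ry":0,"rz":0}
    - {"x":0,"y":0,"z":0,"rx":0,"ry":0,"rz":0}
    - {"x":0,"y":0,"z":0,"rx":0,"ry":0,"rz":0}
    - {"x":0,"y":0,"z":0,"rx":0,"ry":0,"rz":0}
    - {"x":0,"y":0,"z":0,"rx":0,"ry":0,"rz":0}
    - {"x":0,"y":0,"z":0,"rx":0,"ry":0,"rz":0}
    - {"x":0,"y":0,"z":0,"rx":0,"ry":0,"rz":0}
    - {"x":0,"y":0,"z":0,"rx":0,"ry":0,"rz":0}

```text
time_s: 11.88
ee_pos: [0.3273, 0.0781, 0.0986]
orientation: [0.999, -0.033, -0.0, 0.0]
force: [-0.2, 0.4, -1.8]
finger_gap: 0.0297
grip_force: 30.0
```

Request:
arm_command:
  rows:
    - {"x":0,"y":0,"z":0,"rx":0,"ry":0,"rz":0}
    - {"x":0,"y":0,"z":0,"rx":0,"ry":0,"rz":0}
    - {"x":0,"y":0,"z":0,"rx":0,"ry":0,"rz":0}
    - {"x":0,"y":0,"z":0,"rx":0,"ry":0,"rz":0}
    - {"x":0,"y":0,"z":0,"rx":0,"ry":0,"rz":0}
    - {"x":0,"y":0,"z":0,"rx":0,"ry":0,"rz":0}
    - {"x":0,"y":0,"z":0,"rx":0,"ry":0,"rz":0}
    - {"x":0,"y":0,"z":0,"rx":0,"ry":0,"rz":0}

```text
time_s: 12.55
ee_pos: [0.3273, 0.0781, 0.0986]
orientation: [0.999, -0.033, 0.0, 0.0]
force: [-1.3, -0.8, -0.1]
finger_gap: 0.0298
grip_force: 30.0
```

Request:
arm_command:
  rows:
    - {"x":0,"y":0,"z":0,"rx":0,"ry":0,"rz":-0.35}
    - {"x":0,"y":0,"z":0,"rx":0,"ry":0,"rz":-0.34}
    - {"x":0,"y":-0.5,"z":0,"rx":0,"ry":0,"rz":0}
    - {"x":0,"y":-0.9,"z":0,"rx":0,"ry":0,"rz":0}
    - {"x":0,"y":-0.9,"z":0,"rx":0,"ry":0,"rz":0}
    - {"x":0,"y":-0.9,"z":0,"rx":0,"ry":0,"rz":0}
    - {"x":0,"y":-0.9,"z":0,"rx":0,"ry":0,"rz":0}
    - {"x":0,"y":-0.9,"z":0,"rx":0,"ry":0,"rz":0}

```text
time_s: 13.22
ee_pos: [0.3282, 0.179, 0.0986]
orientation: [1.0, -0.005, -0.0, 0.0]
force: [0.6, -0.3, -1.7]
finger_gap: 0.0298
grip_force: 30.0
```

Request:
arm_command:
  rows:
    - {"x":-0.05,"y":-0.9,"z":0,"rx":0,"ry":0,"rz":0}
    - {"x":-0.05,"y":-0.9,"z":0,"rx":0,"ry":0,"rz":0}
    - {"x":-0.05,"y":-0.9,"z":0,"rx":0,"ry":0,"rz":0}
    - {"x":-0.05,"y":-0.9,"z":0,"rx":0,"ry":0,"rz":0}
    - {"x":-0.05,"y":-0.9,"z":0,"rx":0,"ry":0,"rz":0}
    - {"x":-0.05,"y":-0.9,"z":0,"rx":0,"ry":0,"rz":0}
    - {"x":-0.05,"y":-0.9,"z":0,"rx":0,"ry":0,"rz":0}
    - {"x":-0.05,"y":-0.9,"z":0,"rx":0,"ry":0,"rz":0}

```text
time_s: 13.88
ee_pos: [0.3215, 0.323, 0.0985]
orientation: [1.0, -0.005, -0.0, 0.0]
force: [-0.5, 0.6, -1.9]
finger_gap: 0.0299
grip_force: 30.0
```

Request:
arm_command:
  rows:
    - {"x":-0.05,"y":-0.9,"z":0,"rx":0,"ry":0,"rz":0}
    - {"x":-0.05,"y":-0.9,"z":0,"rx":0,"ry":0,"rz":0}
    - {"x":0,"y":-0.9,"z":0,"rx":0,"ry":0,"rz":0}
    - {"x":0,"y":-0.8,"z":0,"rx":0,"ry":0,"rz":0}
    - {"x":0,"y":-0.42,"z":0,"rx":0,"ry":0,"rz":0}
    - {"x":0,"y":0,"z":0,"rx":0,"ry":0,"rz":0}
    - {"x":0,"y":0,"z":0,"rx":0,"ry":0,"rz":0}
    - {"x":0,"y":0,"z":0,"rx":0,"ry":0,"rz":0}

```text
time_s: 14.55
ee_pos: [0.3204, 0.3997, 0.0985]
orientation: [1.0, -0.005, -0.0, 0.0]
force: [0.3, -0.0, -1.2]
finger_gap: 0.0295
grip_force: 30.0
```

```bash
python3 -c "
from h import *
p,d=grab_frame('top');cv2.imwrite('pics/t6.png',p[:,:,::-1])
for c in C: print(c,where(c,p,d))
scan(.4395,.3993,-.01);print(sense()['joints'])"
```

```text
red (np.float64(0.45928693873598236), np.float64(0.2988160275748585), np.float64(0.06318702555057427), (75, 31))
yellow (np.float64(0.4462094431650143), np.float64(0.07037131427930213), np.float64(-0.06686465127889195), (30, 74))
blue (np.float64(0.4397130979392683), np.float64(0.40007353947965424), np.float64(-0.020450680326827477), (32, 75))
t 14.6 pos [0.3204 0.3997 0.0985] yaw -0.0105 units shift [ 0.01 -0.04 -0.01] rot [ 0.01  0.01 -0.01]
[ 8.04167350e-01  4.70485820e-01  1.85983805e+00 -9.91284697e-05
  8.11964620e-01  2.38554392e+00]
```

Request:
arm_command:
  rows:
    - {"x":0,"y":0,"z":0,"rx":0,"ry":0,"rz":0}
    - {"x":0,"y":0,"z":0,"rx":0,"ry":0,"rz":0}
    - {"x":0,"y":0,"z":0,"rx":0,"ry":0,"rz":0}
    - {"x":0,"y":0,"z":0,"rx":0,"ry":0,"rz":0}
    - {"x":0,"y":0,"z":0,"rx":0,"ry":0,"rz":0}
    - {"x":0,"y":0,"z":0,"rx":0,"ry":0,"rz":0}
    - {"x":0,"y":0,"z":0,"rx":0,"ry":0,"rz":0}
    - {"x":0,"y":0,"z":0,"rx":0,"ry":0,"rz":0}

```text
time_s: 15.27
ee_pos: [0.3205, 0.4005, 0.0986]
orientation: [1.0, -0.005, -0.0, 0.0]
force: [-0.5, 0.3, -0.9]
finger_gap: 0.03
grip_force: 30.0
```

Request:
arm_command:
  rows:
    - {"x":0,"y":0,"z":0,"rx":0,"ry":0,"rz":0}
    - {"x":0,"y":0,"z":0,"rx":0,"ry":0,"rz":0}
    - {"x":0,"y":0,"z":0,"rx":0,"ry":0,"rz":0}
    - {"x":0,"y":0,"z":0,"rx":0,"ry":0,"rz":0}
    - {"x":0,"y":0,"z":0,"rx":0,"ry":0,"rz":0}
    - {"x":0,"y":0,"z":0,"rx":0,"ry":0,"rz":0}
    - {"x":0,"y":0,"z":0,"rx":0,"ry":0,"rz":0}
    - {"x":0,"y":0,"z":0,"rx":0,"ry":0,"rz":0}

```text
time_s: 15.93
ee_pos: [0.3205, 0.4006, 0.0987]
orientation: [1.0, -0.005, 0.0, -0.0]
force: [-0.7, -0.3, -1.2]
finger_gap: 0.0299
grip_force: 30.0
```

Request:
arm_command:
  rows:
    - {"x":0,"y":0,"z":0,"rx":0,"ry":0,"rz":0}
    - {"x":0,"y":0,"z":0,"rx":0,"ry":0,"rz":0}
    - {"x":0,"y":0,"z":0,"rx":0,"ry":0,"rz":0}
    - {"x":0,"y":0,"z":-0.6,"rx":0,"ry":0,"rz":-0.6}
    - {"x":0,"y":0,"z":-0.7,"rx":0,"ry":0,"rz":-0.6}
    - {"x":0,"y":0,"z":-0.7,"rx":0,"ry":0,"rz":-0.6}
    - {"x":0,"y":0,"z":-0.6,"rx":0,"ry":0,"rz":0}
    - {"x":0,"y":0.5,"z":0,"rx":0,"ry":0,"rz":0}

```text
time_s: 16.6
ee_pos: [0.3226, 0.3921, 0.1527]
orientation: [0.998, 0.067, 0.002, -0.001]
force: [0.9, 0.5, -2.0]
finger_gap: 0.0297
grip_force: 30.0
```

Request:
arm_command:
  rows:
    - {"x":0.07,"y":0.9,"z":0,"rx":0,"ry":0,"rz":0}
    - {"x":0.07,"y":0.9,"z":0,"rx":0,"ry":0,"rz":0}
    - {"x":0.07,"y":0.9,"z":0,"rx":0,"ry":0,"rz":0}
    - {"x":0.07,"y":0.9,"z":0,"rx":0,"ry":0,"rz":0}
    - {"x":0.07,"y":0.9,"z":0,"rx":0,"ry":0,"rz":0}
    - {"x":0.07,"y":0.9,"z":0,"rx":0,"ry":0,"rz":0}
    - {"x":0.07,"y":0.9,"z":0,"rx":0,"ry":0,"rz":0}
    - {"x":0.07,"y":0.9,"z":0,"rx":0,"ry":0,"rz":0}

```text
time_s: 17.27
ee_pos: [0.3518, 0.2479, 0.15]
orientation: [0.998, 0.067, -0.0, 0.0]
force: [0.8, 0.1, -1.4]
finger_gap: 0.03
grip_force: 30.0
```

Request:
arm_command:
  rows:
    - {"x":0.07,"y":0.9,"z":0,"rx":0,"ry":0,"rz":0}
    - {"x":0.07,"y":0.9,"z":0,"rx":0,"ry":0,"rz":0}
    - {"x":0.07,"y":0.9,"z":0,"rx":0,"ry":0,"rz":0}
    - {"x":0.07,"y":0.9,"z":0,"rx":0,"ry":0,"rz":0}
    - {"x":0.07,"y":0.9,"z":0,"rx":0,"ry":0,"rz":0}
    - {"x":0.07,"y":0.9,"z":0,"rx":0,"ry":0,"rz":0}
    - {"x":0.07,"y":0.9,"z":0,"rx":0,"ry":0,"rz":0}
    - {"x":0.07,"y":0.9,"z":0,"rx":0,"ry":0,"rz":0}

```text
time_s: 17.93
ee_pos: [0.3819, 0.1069, 0.15]
orientation: [0.998, 0.067, -0.0, 0.0]
force: [-0.1, 0.9, -1.6]
finger_gap: 0.0298
grip_force: 30.0
```

Request:
arm_command:
  rows:
    - {"x":0.08,"y":0.9,"z":0,"rx":0,"ry":0,"rz":0}
    - {"x":0.08,"y":0.9,"z":0,"rx":0,"ry":0,"rz":0}
    - {"x":0.08,"y":0.9,"z":0,"rx":0,"ry":0,"rz":0}
    - {"x":0.08,"y":0.9,"z":0,"rx":0,"ry":0,"rz":0}
    - {"x":0.08,"y":0.9,"z":0,"rx":0,"ry":0,"rz":0}
    - {"x":0.08,"y":0.9,"z":0,"rx":0,"ry":0,"rz":0}
    - {"x":0.08,"y":0.9,"z":0,"rx":0,"ry":0,"rz":0}
    - {"x":0.08,"y":0.9,"z":0,"rx":0,"ry":0,"rz":0}

```text
time_s: 18.6
ee_pos: [0.4137, -0.034, 0.15]
orientation: [0.998, 0.067, -0.0, -0.0]
force: [-0.1, 0.5, -0.6]
finger_gap: 0.0295
grip_force: 30.0
```

Request:
arm_command:
  rows:
    - {"x":0.07,"y":0.9,"z":0,"rx":0,"ry":0,"rz":0}
    - {"x":0.07,"y":0.7,"z":0,"rx":0,"ry":0,"rz":0}
    - {"x":0,"y":0.5,"z":0,"rx":0,"ry":0,"rz":0}
    - {"x":0,"y":0,"z":0,"rx":0,"ry":0,"rz":0}
    - {"x":0,"y":0,"z":0,"rx":0,"ry":0,"rz":0}
    - {"x":0,"y":0,"z":0,"rx":0,"ry":0,"rz":0}
    - {"x":0,"y":0,"z":0,"rx":0,"ry":0,"rz":0}
    - {"x":0,"y":0,"z":0,"rx":0,"ry":0,"rz":0}

```text
time_s: 19.27
ee_pos: [0.4227, -0.0735, 0.1506]
orientation: [0.998, 0.067, -0.0, -0.0]
force: [-0.8, -0.3, -2.1]
finger_gap: 0.0298
grip_force: 30.0
```

```bash
python3 -c "
from h import *
go((.4237,-.0739,.15),.134);print(sense()['joints'])"
```

```text
t 19.2667 pos [ 0.4227 -0.0735  0.1506] yaw 0.1348 units shift [0.05 0.03 0.03] rot [-0.    0.    0.01]
[-2.80689321e-01  2.51556296e-01  2.03005362e+00  8.25828075e-05
  8.60078964e-01  1.15525817e+00]
```

Request:
arm_command:
  rows:
    - {"x":0.05,"y":0.03,"z":0.5,"rx":0,"ry":0,"rz":0}
    - {"x":0,"y":0,"z":0.6,"rx":0,"ry":0,"rz":0}
    - {"x":0,"y":0,"z":0.6,"rx":0,"ry":0,"rz":0}
    - {"x":0,"y":0,"z":0.5,"rx":0,"ry":0,"rz":0}
    - {"x":0,"y":0,"z":0.4,"rx":0,"ry":0,"rz":0}
    - {"x":0,"y":0,"z":0.3,"rx":0,"ry":0,"rz":0}
    - {"x":0,"y":0,"z":0.2,"rx":0,"ry":0,"rz":0}
    - {"x":0,"y":0,"z":0.1,"rx":0,"ry":0,"rz":0}

```text
time_s: 19.93
ee_pos: [0.4239, -0.0744, 0.0863]
orientation: [0.998, 0.067, -0.0, -0.0]
force: [-0.7, -0.7, -1.4]
finger_gap: 0.0296
grip_force: 30.0
```

Request:
arm_command:
  rows:
    - {"x":0,"y":0,"z":0.1,"rx":0,"ry":0,"rz":0}
    - {"x":0,"y":0,"z":0.1,"rx":0,"ry":0,"rz":0}
    - {"x":0,"y":0,"z":0.05,"rx":0,"ry":0,"rz":0}
    - {"x":0,"y":0,"z":0,"rx":0,"ry":0,"rz":0}
    - {"x":0,"y":0,"z":0,"rx":0,"ry":0,"rz":0}
    - {"x":0,"y":0,"z":0,"rx":0,"ry":0,"rz":0}
    - {"x":0,"y":0,"z":0,"rx":0,"ry":0,"rz":0}
    - {"x":0,"y":0,"z":0,"rx":0,"ry":0,"rz":0}

```text
time_s: 20.6
ee_pos: [0.4239, -0.0745, 0.0817]
orientation: [0.998, 0.067, 0.0, 0.0]
force: [-0.3, -0.4, -0.8]
finger_gap: 0.0298
grip_force: 30.0
```

```bash
python3 -c "
from h import *
go((.4237,-.0739,.081),.134)
s,_=grab_frame('scene')
cv2.imwrite('pics/g5.png',cv2.resize(s[120:240,230:390,::-1],(640,480),interpolation=2))"
```

```text
t 20.6 pos [ 0.4239 -0.0745  0.0817] yaw 0.1339 units shift [-0.01 -0.03  0.04] rot [ 0. -0. -0.]
```

View pics/g5.png

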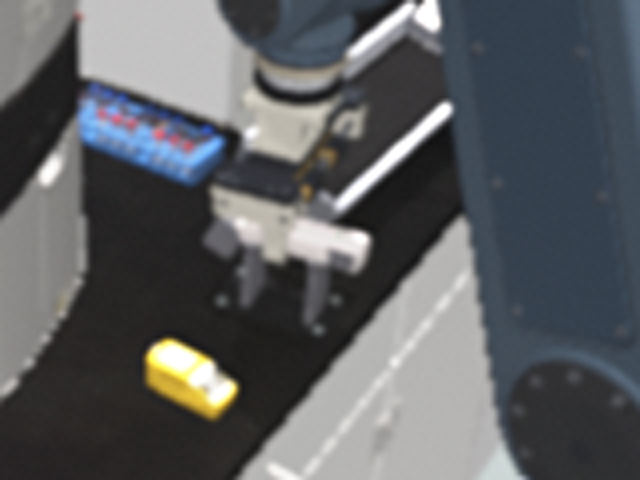

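The handle sits at about (300,240), just as in the picture before the grasp. I'll nudge it down 0.6 mm, let go, then rise.

Request:
arm_command:
  rows:
    - {"x":0,"y":-0.02,"z":0.03,"rx":0,"ry":0,"rz":0}
    - {"x":0,"y":0,"z":0,"rx":0,"ry":0,"rz":0}
    - {"x":0,"y":0,"z":0,"rx":0,"ry":0,"rz":0}
    - {"x":0,"y":0,"z":0,"rx":0,"ry":0,"rz":0}
    - {"x":0,"y":0,"z":0,"rx":0,"ry":0,"rz":0}
    - {"x":0,"y":0,"z":0,"rx":0,"ry":0,"rz":0}
    - {"x":0,"y":0,"z":0,"rx":0,"ry":0,"rz":0}
    - {"x":0,"y":0,"z":0,"rx":0,"ry":0,"rz":0}

```text
time_s: 21.32
ee_pos: [0.4239, -0.0741, 0.0811]
orientation: [0.998, 0.067, 0.0, 0.0]
force: [-0.4, 0.0, -0.9]
finger_gap: 0.0296
grip_force: 30.0
```

Request:
arm_command:
  rows:
    - {"x":0,"y":0,"z":0,"rx":0,"ry":0,"rz":0}
    - {"x":0,"y":0,"z":0,"rx":0,"ry":0,"rz":0}
    - {"x":0,"y":0,"z":0,"rx":0,"ry":0,"rz":0}
    - {"x":0,"y":0,"z":0,"rx":0,"ry":0,"rz":0}
    - {"x":0,"y":0,"z":0,"rx":0,"ry":0,"rz":0}
    - {"x":0,"y":0,"z":0,"rx":0,"ry":0,"rz":0}
    - {"x":0,"y":0,"z":0,"rx":0,"ry":0,"rz":0}
    - {"x":0,"y":0,"z":0,"rx":0,"ry":0,"rz":0}
  hand: -0.3

```text
time_s: 21.98
ee_pos: [0.4238, -0.0741, 0.081]
orientation: [0.998, 0.067, 0.0, -0.0]
force: [0.0, -0.4, -0.5]
finger_gap: 0.0605
grip_force: 0.0
```

Request:
arm_command:
  rows:
    - {"x":0,"y":0,"z":-0.3,"rx":0,"ry":0,"rz":0}
    - {"x":0,"y":0,"z":-0.5,"rx":0,"ry":0,"rz":0}
    - {"x":0,"y":0,"z":-0.7,"rx":0,"ry":0,"rz":0}
    - {"x":0,"y":0,"z":-0.8,"rx":0,"ry":0,"rz":0}
    - {"x":0,"y":0,"z":-0.8,"rx":0,"ry":0,"rz":0}
    - {"x":0,"y":0,"z":-0.6,"rx":0,"ry":0,"rz":0}
    - {"x":0,"y":0,"z":-0.3,"rx":0,"ry":0,"rz":0}
    - {"x":0,"y":0,"z":0,"rx":0,"ry":0,"rz":0}

```text
time_s: 22.65
ee_pos: [0.4244, -0.0742, 0.1623]
orientation: [0.998, 0.067, 0.001, 0.0]
force: [-0.2, 0.1, 0.2]
finger_gap: 0.0604
grip_force: 0.0
```

```bash
python3 -c "
from h import *
p,d=grab_frame('top');s,_=grab_frame('scene')
for c in C: print(c,where(c,p,d))
go((.4462,.0703,.1),-.065)
cv2.imwrite('pics/g6.png',cv2.resize(s[120:240,230:390,::-1],(640,480),interpolation=2))"
```

```text
red (np.float64(0.4594070188711743), np.float64(0.29954505041292295), np.float64(0.07963897782302619), (75, 31))
yellow (np.float64(0.44619588633798685), np.float64(0.07032074430934908), np.float64(-0.06401120732892655), (30, 74))
blue (np.float64(0.43953684722369524), np.float64(0.3993264208896157), np.float64(-0.016434633402987987), (31, 75))
t 22.75 pos [ 0.4237 -0.074   0.1608] yaw 0.134 units shift [ 2.08 -7.    3.04] rot [-0.    0.    2.49]
```

View pics/g6.png

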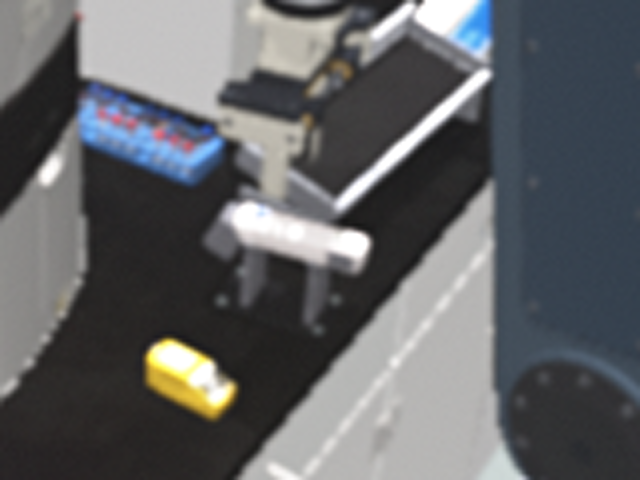

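The scanner rests in both saddles with its head unchanged. Yellow is next.

Request:
arm_command:
  rows:
    - {"x":0,"y":0,"z":0,"rx":0,"ry":0,"rz":0.62}
    - {"x":0,"y":0,"z":0,"rx":0,"ry":0,"rz":0.62}
    - {"x":0,"y":0,"z":0,"rx":0,"ry":0,"rz":0.62}
    - {"x":0,"y":0,"z":0,"rx":0,"ry":0,"rz":0.62}
    - {"x":0.07,"y":-0.8,"z":0,"rx":0,"ry":0,"rz":0}
    - {"x":0.07,"y":-0.8,"z":0,"rx":0,"ry":0,"rz":0}
    - {"x":0.07,"y":-0.8,"z":0,"rx":0,"ry":0,"rz":0}
    - {"x":0.07,"y":-0.8,"z":0,"rx":0,"ry":0,"rz":0}

```text
time_s: 23.42
ee_pos: [0.4331, -0.0099, 0.1601]
orientation: [0.999, -0.032, -0.001, -0.0]
force: [0.1, 0.1, -0.5]
finger_gap: 0.0604
grip_force: 0.0
```

Request:
arm_command:
  rows:
    - {"x":0.07,"y":-0.81,"z":0.4,"rx":0,"ry":0,"rz":0}
    - {"x":0.07,"y":-0.81,"z":0.4,"rx":0,"ry":0,"rz":0}
    - {"x":0.07,"y":-0.81,"z":0.4,"rx":0,"ry":0,"rz":0}
    - {"x":0.07,"y":-0.81,"z":0.4,"rx":0,"ry":0,"rz":0}
    - {"x":0.07,"y":-0.81,"z":0.4,"rx":0,"ry":0,"rz":0}
    - {"x":0,"y":0,"z":0.7,"rx":0,"ry":0,"rz":0}
    - {"x":0,"y":0,"z":0.7,"rx":0,"ry":0,"rz":0}
    - {"x":0,"y":0,"z":0.7,"rx":0,"ry":0,"rz":0}

```text
time_s: 24.08
ee_pos: [0.4452, 0.0701, 0.0776]
orientation: [0.999, -0.032, -0.001, 0.0]
force: [0.4, -0.4, 0.4]
finger_gap: 0.0606
grip_force: 0.0
```

```bash
python3 -c "
from h import *
p,d=grab_frame('top');print(where('yellow',p,d))
go((.4462,.0703,.020),-.065)"
```

```text
Traceback (most recent call last):
  File "h.py", line 32, in where
    i=1+np.argmax(s[1:,4]);u,v=ce[i]
        ~~~~~~~~~^^^^^^^^^
ValueError: attempt to get argmax of an empty sequence
```

Request:
arm_command:
  rows:
    - {"x":0.04,"y":0,"z":0.5,"rx":0,"ry":0,"rz":0}
    - {"x":0,"y":0,"z":0.5,"rx":0,"ry":0,"rz":0}
    - {"x":0,"y":0,"z":0.5,"rx":0,"ry":0,"rz":0}
    - {"x":0,"y":0,"z":0.5,"rx":0,"ry":0,"rz":0}
    - {"x":0,"y":0,"z":0.4,"rx":0,"ry":0,"rz":0}
    - {"x":0,"y":0,"z":0.3,"rx":0,"ry":0,"rz":0}
    - {"x":0,"y":0,"z":0.05,"rx":0,"ry":0,"rz":0}
    - {"x":0,"y":0,"z":0,"rx":0,"ry":0,"rz":0}

```text
time_s: 24.8
ee_pos: [0.4464, 0.0697, 0.0237]
orientation: [0.999, -0.032, -0.0, 0.0]
force: [-0.1, -0.0, 0.0]
finger_gap: 0.0602
grip_force: 0.0
```

Request:
arm_command:
  rows:
    - {"x":0,"y":0,"z":0,"rx":0,"ry":0,"rz":0}
    - {"x":0,"y":0,"z":0,"rx":0,"ry":0,"rz":0}
    - {"x":0,"y":0,"z":0,"rx":0,"ry":0,"rz":0}
    - {"x":0,"y":0,"z":0,"rx":0,"ry":0,"rz":0}
    - {"x":0,"y":0,"z":0,"rx":0,"ry":0,"rz":0}
    - {"x":0,"y":0,"z":0,"rx":0,"ry":0,"rz":0}
    - {"x":0,"y":0,"z":0,"rx":0,"ry":0,"rz":0}
    - {"x":0,"y":0,"z":0,"rx":0,"ry":0,"rz":0}
  hand: 1

```text
time_s: 25.47
ee_pos: [0.4467, 0.0698, 0.0242]
orientation: [0.999, -0.032, 0.0, -0.0]
force: [-0.2, 1.1, 4.3]
finger_gap: 0.0298
grip_force: 29.9
```

```bash
cat >> h.py <<'E'
D0=np.array([.4602,-.3198,.07]);DY=-.056
DR=R.from_euler("z",DY)*R.from_euler("y",-np.radians(15))
def deck(y,x=.008,h=0.,zg=.020):
    """TCP target over the deck; zg = TCP height above the cassette's underside when gripped, h = clearance"""
    t=D0+DR.apply([x,y,zg+h]);print(t.round(4));go(t,DY,np.radians(15))
E
python3 -c "
from h import *
print(sense()['ee_pos'],sense()['finger_gap'])
deck(.1,h=.1)
deck(.1,h=.0)
"
```

```text
[0.44667659 0.06976299 0.02423063] 0.029828549214940343
[ 0.4425 -0.2187  0.188 ]
t 25.4667 pos [0.4467 0.0698 0.0242] yaw -0.0644 units shift [ 0.72 14.4  -8.19] rot [ 0.01  3.27 -0.1 ]
[ 0.4683 -0.2201  0.0914]
t 25.4667 pos [0.4467 0.0698 0.0242] yaw -0.0644 units shift [ 2.02 14.39 -3.36] rot [ 0.01  3.27 -0.1 ]
```

Gripped at 29.8 mm. I'll carry it to the first slot, deck y = +0.08.

Request:
arm_command:
  rows:
    - {"x":0,"y":0,"z":-0.4,"rx":0,"ry":0,"rz":0}
    - {"x":0,"y":0,"z":-0.8,"rx":0,"ry":0,"rz":0}
    - {"x":0,"y":0,"z":-0.8,"rx":0,"ry":0,"rz":0}
    - {"x":0,"y":0,"z":-0.8,"rx":0,"ry":0,"rz":0}
    - {"x":0,"y":0,"z":-0.8,"rx":0,"ry":0,"rz":0}
    - {"x":0,"y":0,"z":-0.8,"rx":0,"ry":0,"rz":0}
    - {"x":0,"y":0,"z":-0.8,"rx":0,"ry":0,"rz":0}
    - {"x":0,"y":0,"z":-0.8,"rx":0,"ry":0,"rz":0}

```text
time_s: 26.13
ee_pos: [0.4463, 0.0697, 0.1453]
orientation: [0.999, -0.032, 0.0, 0.0]
force: [0.2, -0.3, -0.4]
finger_gap: 0.0299
grip_force: 29.9
```

Request:
arm_command:
  rows:
    - {"x":0,"y":0,"z":-0.8,"rx":0,"ry":0,"rz":0}
    - {"x":0,"y":0,"z":-0.8,"rx":0,"ry":0,"rz":0}
    - {"x":0,"y":0,"z":-0.4,"rx":0,"ry":0,"rz":0}
    - {"x":0.05,"y":0.9,"z":0,"rx":0,"ry":0,"rz":0}
    - {"x":0.05,"y":0.9,"z":0,"rx":0,"ry":0,"rz":0}
    - {"x":0.05,"y":0.9,"z":0,"rx":0,"ry":0,"rz":0}
    - {"x":0.05,"y":0.9,"z":0,"rx":0,"ry":0,"rz":0}
    - {"x":0.05,"y":0.9,"z":0,"rx":0,"ry":0,"rz":0}

```text
time_s: 26.8
ee_pos: [0.4454, -0.0212, 0.184]
orientation: [0.999, -0.032, -0.0, -0.0]
force: [-0.1, 0.2, -0.2]
finger_gap: 0.03
grip_force: 29.9
```

Request:
arm_command:
  rows:
    - {"x":0.05,"y":0.9,"z":0,"rx":0,"ry":0,"rz":0}
    - {"x":0.05,"y":0.9,"z":0,"rx":0,"ry":0,"rz":0}
    - {"x":0.05,"y":0.9,"z":0,"rx":0,"ry":0,"rz":0}
    - {"x":0.05,"y":0.9,"z":0,"rx":0,"ry":0,"rz":0}
    - {"x":0.05,"y":0.9,"z":0,"rx":0,"ry":0,"rz":0}
    - {"x":0.05,"y":0.9,"z":0,"rx":0,"ry":0,"rz":0}
    - {"x":0.05,"y":0.9,"z":0,"rx":0,"ry":0,"rz":0}
    - {"x":0.05,"y":0.9,"z":0,"rx":0,"ry":0,"rz":0}

```text
time_s: 27.47
ee_pos: [0.4441, -0.1654, 0.1839]
orientation: [0.999, -0.032, -0.0, -0.0]
force: [0.4, 0.3, -1.1]
finger_gap: 0.0296
grip_force: 29.9
```

Request:
arm_command:
  rows:
    - {"x":0.05,"y":0.9,"z":0,"rx":0,"ry":0,"rz":0}
    - {"x":0.05,"y":0.9,"z":0,"rx":0,"ry":0,"rz":0}
    - {"x":0.05,"y":0.9,"z":0,"rx":0,"ry":0,"rz":0}
    - {"x":0.1,"y":0.7,"z":0,"rx":0,"ry":0,"rz":0}
    - {"x":0.05,"y":0.3,"z":0,"rx":0,"ry":0,"rz":0}
    - {"x":0,"y":0,"z":0,"rx":0,"ry":0.5,"rz":0}
    - {"x":0,"y":0,"z":0,"rx":0,"ry":0.5,"rz":0}
    - {"x":0,"y":0,"z":0,"rx":0,"ry":0.5,"rz":0}

```text
time_s: 28.13
ee_pos: [0.4457, -0.2385, 0.1839]
orientation: [0.998, -0.032, 0.061, 0.002]
force: [-0.8, 0.9, -0.6]
finger_gap: 0.03
grip_force: 29.9
```

Request:
arm_command:
  rows:
    - {"x":0,"y":0,"z":0,"rx":0,"ry":0.5,"rz":0}
    - {"x":0,"y":0,"z":0,"rx":0,"ry":0.5,"rz":0}
    - {"x":0,"y":0,"z":0,"rx":0,"ry":0.5,"rz":-0.1}
    - {"x":0,"y":0,"z":0,"rx":0,"ry":0.27,"rz":0}
    - {"x":0,"y":0,"z":0,"rx":0,"ry":0,"rz":0}
    - {"x":0,"y":0,"z":0,"rx":0,"ry":0,"rz":0}
    - {"x":0,"y":0,"z":0,"rx":0,"ry":0,"rz":0}
    - {"x":0,"y":0,"z":0,"rx":0,"ry":0,"rz":0}

```text
time_s: 28.8
ee_pos: [0.4459, -0.2388, 0.1841]
orientation: [0.991, -0.028, 0.13, 0.005]
force: [0.7, -0.4, -0.5]
finger_gap: 0.0294
grip_force: 29.9
```

```bash
python3 -c "
from h import *
deck(.08,h=.03,zg=.0242);deck(.08,h=.0,zg=.0242);print(sense()['joints'],sense()['finger_gap'])
p,d=grab_frame('top')
for c in ('red','blue'): print(c,where(c,p,d))
"
```

```text
[ 0.4584 -0.2396  0.1244]
t 28.8 pos [ 0.4459 -0.2388  0.1841] yaw -0.0558 units shift [-0.17  0.    3.04] rot [0.02 0.01 0.  ]
[ 0.4661 -0.24    0.0954]
t 28.8 pos [ 0.4459 -0.2388  0.1841] yaw -0.0558 units shift [-0.17 -0.    4.54] rot [0.02 0.01 0.  ]
[-0.6599277   0.23836659  1.970725    0.22015884  0.72709534  0.81720566] 0.029411577237256663
red (np.float64(0.45931727893456537), np.float64(0.29955391272629767), np.float64(0.08723654364934512), (75, 31))
blue (np.float64(0.4395898879642396), np.float64(0.39949429883537524), np.float64(-0.006445781944373284), (32, 74))
```

Request:
arm_command:
  rows:
    - {"x":-0.17,"y":0,"z":0.5,"rx":0,"ry":0,"rz":0}
    - {"x":0,"y":0,"z":0.7,"rx":0,"ry":0,"rz":0}
    - {"x":0,"y":0,"z":0.7,"rx":0,"ry":0,"rz":0}
    - {"x":0,"y":0,"z":0.7,"rx":0,"ry":0,"rz":0}
    - {"x":0,"y":0,"z":0.7,"rx":0,"ry":0,"rz":0}
    - {"x":0,"y":0,"z":0.5,"rx":0,"ry":0,"rz":0}
    - {"x":0,"y":0,"z":0.3,"rx":0,"ry":0,"rz":0}
    - {"x":0,"y":0,"z":0.1,"rx":0,"ry":0,"rz":0}

```text
time_s: 29.52
ee_pos: [0.4641, -0.2398, 0.1012]
orientation: [0.991, -0.028, 0.13, 0.004]
force: [0.2, 0.0, 0.0]
finger_gap: 0.0295
grip_force: 29.9
```

Request:
arm_command:
  rows:
    - {"x":0,"y":0,"z":0.1,"rx":0,"ry":0,"rz":0}
    - {"x":0,"y":0,"z":0.1,"rx":0,"ry":0,"rz":0}
    - {"x":0,"y":0,"z":0.05,"rx":0,"ry":0,"rz":0}
    - {"x":0,"y":0,"z":0.05,"rx":0,"ry":0,"rz":0}
    - {"x":0,"y":0,"z":0,"rx":0,"ry":0,"rz":0}
    - {"x":0,"y":0,"z":0,"rx":0,"ry":0,"rz":0}
    - {"x":0,"y":0,"z":0,"rx":0,"ry":0,"rz":0}
    - {"x":0,"y":0,"z":0,"rx":0,"ry":0,"rz":0}

```text
time_s: 30.18
ee_pos: [0.4657, -0.2402, 0.0963]
orientation: [0.991, -0.028, 0.13, 0.005]
force: [0.7, -0.1, -0.6]
finger_gap: 0.0297
grip_force: 29.9
```

```bash
python3 -c "
from h import *
deck(.08,h=.0,zg=.0242);print(sense()['force'],sense()['moment'])
s,_=grab_frame('scene')
cv2.imwrite('pics/g7.png',cv2.resize(s[90:210,260:420,::-1],(640,480),interpolation=2))"
```

```text
[ 0.4661 -0.24    0.0954]
t 30.1833 pos [ 0.4657 -0.2402  0.0963] yaw -0.0561 units shift [ 0.01 -0.01  0.05] rot [ 0.02  0.   -0.  ]
[ 0.66883989 -0.14633997 -0.61209692] [ 0.01017789  0.14353164 -0.0036305 ]
```

View pics/g7.png

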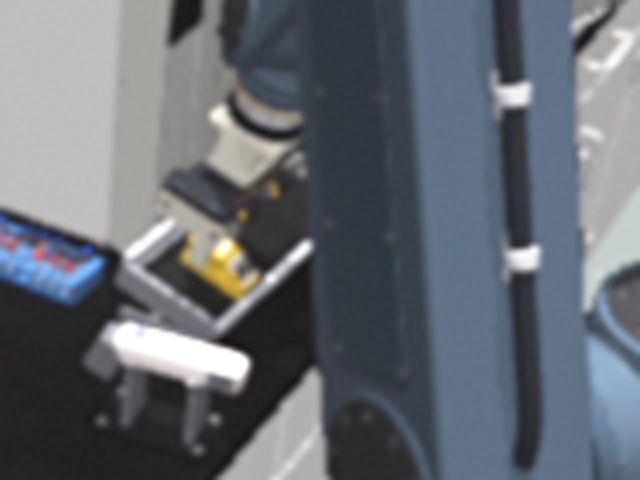

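Yellow hangs correctly between the lip and the wall at about (220,265). I'll lower it to contact, open, and retreat along the deck normal.

Request:
arm_command:
  rows:
    - {"x":0,"y":0,"z":0.05,"rx":0,"ry":0,"rz":0}
    - {"x":0,"y":0,"z":0.04,"rx":0,"ry":0,"rz":0}
    - {"x":0,"y":0,"z":0,"rx":0,"ry":0,"rz":0}
    - {"x":0,"y":0,"z":0,"rx":0,"ry":0,"rz":0}
    - {"x":0,"y":0,"z":0,"rx":0,"ry":0,"rz":0}
    - {"x":0,"y":0,"z":0,"rx":0,"ry":0,"rz":0}
    - {"x":0,"y":0,"z":0,"rx":0,"ry":0,"rz":0}
    - {"x":0,"y":0,"z":0,"rx":0,"ry":0,"rz":0}

```text
time_s: 30.9
ee_pos: [0.4661, -0.2403, 0.0954]
orientation: [0.991, -0.028, 0.131, 0.005]
force: [-8.3, 2.0, 15.8]
finger_gap: 0.0296
grip_force: 30.0
```

Request:
arm_command:
  rows:
    - {"x":0,"y":0,"z":0,"rx":0,"ry":0,"rz":0}
    - {"x":0,"y":0,"z":0,"rx":0,"ry":0,"rz":0}
    - {"x":0,"y":0,"z":0,"rx":0,"ry":0,"rz":0}
    - {"x":0,"y":0,"z":0,"rx":0,"ry":0,"rz":0}
    - {"x":0,"y":0,"z":0,"rx":0,"ry":0,"rz":0}
    - {"x":0,"y":0,"z":0,"rx":0,"ry":0,"rz":0}
    - {"x":0,"y":0,"z":0,"rx":0,"ry":0,"rz":0}
    - {"x":0,"y":0,"z":0,"rx":0,"ry":0,"rz":0}
  hand: -0.1

```text
time_s: 31.57
ee_pos: [0.4661, -0.2401, 0.0944]
orientation: [0.991, -0.028, 0.13, 0.005]
force: [0.2, 0.1, -0.4]
finger_gap: 0.0508
grip_force: 0.0
```

Request:
arm_command:
  rows:
    - {"x":0,"y":0,"z":-0.4,"rx":0,"ry":0,"rz":0}
    - {"x":0,"y":0,"z":-0.6,"rx":0,"ry":0,"rz":0}
    - {"x":0,"y":0,"z":-0.8,"rx":0,"ry":0,"rz":0}
    - {"x":0,"y":0,"z":-0.8,"rx":0,"ry":0,"rz":0}
    - {"x":0,"y":0,"z":-0.8,"rx":0,"ry":0,"rz":0}
    - {"x":0,"y":0,"z":-0.8,"rx":0,"ry":0,"rz":0}
    - {"x":0,"y":0,"z":-0.4,"rx":0,"ry":0,"rz":0}
    - {"x":0,"y":0,"z":0,"rx":0,"ry":0,"rz":0}

```text
time_s: 32.23
ee_pos: [0.4426, -0.2391, 0.1852]
orientation: [0.991, -0.028, 0.132, 0.005]
force: [0.9, -0.2, -0.4]
finger_gap: 0.0509
grip_force: 0.0
```

```bash
python3 -c "
from h import *
p,d=grab_frame('top');s,_=grab_frame('scene')
for c in ('red','blue'): print(c,where(c,p,d))
go((.4593,.2995,.17),.083)
cv2.imwrite('pics/g8.png',cv2.resize(s[90:210,260:420,::-1],(640,480),interpolation=2))"
```

```text
red (np.float64(0.4591802247840632), np.float64(0.2989088545033079), np.float64(0.07749639814703019), (75, 31))
blue (np.float64(0.43955556310969396), np.float64(0.3993782090633527), np.float64(-0.01822068238804963), (31, 75))
t 32.3333 pos [ 0.4423 -0.2386  0.1832] yaw -0.0562 units shift [ -0.81 -26.91   0.41] rot [ 0.25 -3.26 -1.73]
```

View pics/g8.png

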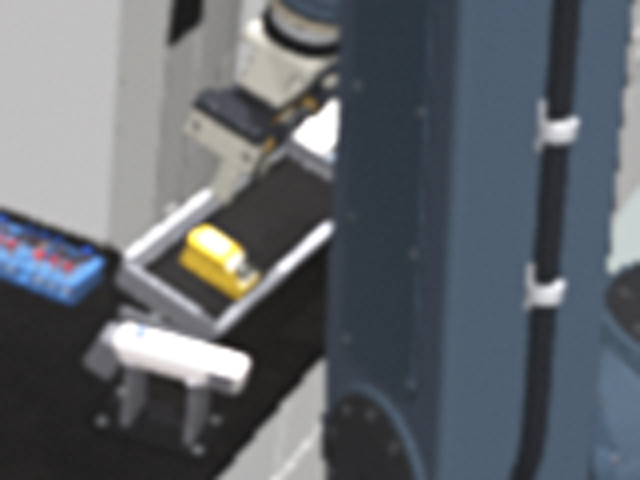

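Yellow lies flat in its slot at about (215,262). Now red.

Request:
arm_command:
  rows:
    - {"x":0,"y":0,"z":0,"rx":0,"ry":-0.65,"rz":0}
    - {"x":0,"y":0,"z":0,"rx":0,"ry":-0.65,"rz":0}
    - {"x":0,"y":0,"z":0,"rx":0,"ry":-0.65,"rz":0}
    - {"x":0,"y":0,"z":0,"rx":0,"ry":-0.65,"rz":0}
    - {"x":0,"y":0,"z":0,"rx":0,"ry":-0.67,"rz":0}
    - {"x":0,"y":0,"z":0,"rx":0,"ry":0,"rz":-0.58}
    - {"x":0,"y":0,"z":0,"rx":0,"ry":0,"rz":-0.58}
    - {"x":0,"y":0,"z":0,"rx":0,"ry":0,"rz":-0.57}
  hand: -0.35

```text
time_s: 33.0
ee_pos: [0.4423, -0.2383, 0.182]
orientation: [0.999, 0.042, -0.001, 0.0]
force: [-0.3, 0.0, 0.7]
finger_gap: 0.0628
grip_force: 0.0
```

Request:
arm_command:
  rows:
    - {"x":0.12,"y":-1,"z":0,"rx":0,"ry":0,"rz":0}
    - {"x":0.12,"y":-1,"z":0,"rx":0,"ry":0,"rz":0}
    - {"x":0.12,"y":-1,"z":0,"rx":0,"ry":0,"rz":0}
    - {"x":0.12,"y":-1,"z":0,"rx":0,"ry":0,"rz":0}
    - {"x":0.12,"y":-1,"z":0,"rx":0,"ry":0,"rz":0}
    - {"x":0.12,"y":-1,"z":0,"rx":0,"ry":0,"rz":0}
    - {"x":0.12,"y":-1,"z":0,"rx":0,"ry":0,"rz":0}
    - {"x":0.12,"y":-1,"z":0,"rx":0,"ry":0,"rz":0}

```text
time_s: 33.67
ee_pos: [0.4481, -0.0764, 0.182]
orientation: [0.999, 0.041, -0.001, 0.001]
force: [0.2, -1.0, 0.7]
finger_gap: 0.0629
grip_force: 0.0
```

Request:
arm_command:
  rows:
    - {"x":0.12,"y":-1,"z":0,"rx":0,"ry":0,"rz":0}
    - {"x":0.12,"y":-1,"z":0,"rx":0,"ry":0,"rz":0}
    - {"x":0.12,"y":-1,"z":0,"rx":0,"ry":0,"rz":0}
    - {"x":0.12,"y":-1,"z":0,"rx":0,"ry":0,"rz":0}
    - {"x":0.12,"y":-1,"z":0,"rx":0,"ry":0,"rz":0}
    - {"x":0.12,"y":-1,"z":0,"rx":0,"ry":0,"rz":0}
    - {"x":0.12,"y":-1,"z":0,"rx":0,"ry":0,"rz":0}
    - {"x":0.12,"y":-1,"z":0,"rx":0,"ry":0,"rz":0}

```text
time_s: 34.33
ee_pos: [0.4541, 0.0846, 0.1817]
orientation: [0.999, 0.041, -0.001, 0.001]
force: [-0.7, -0.6, 0.3]
finger_gap: 0.0628
grip_force: 0.0
```

```bash
python3 -c "
from h import *
p,d=grab_frame('top')
for c in ('red','blue'): print(c,where(c,p,d))
go((.4593,.2995,.024),.082)"
```

```text
red (np.float64(0.45926627745513615), np.float64(0.29908943050899456), np.float64(0.06862874582971726), (75, 30))
blue (np.float64(0.43953858123501677), np.float64(0.3997618938124484), np.float64(0.0058766098038150584), (75, 31))
t 34.3833 pos [0.4542 0.0868 0.1818] yaw 0.0827 units shift [  1.15 -10.58   7.88] rot [0.01 0.02 0.01]
```

Request:
arm_command:
  rows:
    - {"x":0.11,"y":-1,"z":0,"rx":0,"ry":0,"rz":0}
    - {"x":0.11,"y":-1,"z":0,"rx":0,"ry":0,"rz":0}
    - {"x":0.11,"y":-1,"z":0,"rx":0,"ry":0,"rz":0}
    - {"x":0.11,"y":-1,"z":0,"rx":0,"ry":0,"rz":0}
    - {"x":0.11,"y":-1,"z":0,"rx":0,"ry":0,"rz":0}
    - {"x":0.11,"y":-1,"z":0,"rx":0,"ry":0,"rz":0}
    - {"x":0.11,"y":-1,"z":0,"rx":0,"ry":0,"rz":0}
    - {"x":0.11,"y":-1,"z":0,"rx":0,"ry":0,"rz":0}

```text
time_s: 35.05
ee_pos: [0.4586, 0.2451, 0.1814]
orientation: [0.999, 0.041, -0.001, 0.001]
force: [-0.4, -0.4, 0.4]
finger_gap: 0.0629
grip_force: 0.0
```

Request:
arm_command:
  rows:
    - {"x":0.1,"y":-1,"z":0.5,"rx":0,"ry":0,"rz":0}
    - {"x":0.1,"y":-0.9,"z":0.5,"rx":0,"ry":0,"rz":0}
    - {"x":0.07,"y":-0.6,"z":0.5,"rx":0,"ry":0,"rz":0}
    - {"x":0,"y":0,"z":0.8,"rx":0,"ry":0,"rz":0}
    - {"x":0,"y":0,"z":0.8,"rx":0,"ry":0,"rz":0}
    - {"x":0,"y":0,"z":0.8,"rx":0,"ry":0,"rz":0}
    - {"x":0,"y":0,"z":0.8,"rx":0,"ry":0,"rz":0}
    - {"x":0,"y":0,"z":0.5,"rx":0,"ry":0,"rz":0}

```text
time_s: 35.72
ee_pos: [0.4594, 0.2937, 0.076]
orientation: [0.999, 0.041, -0.001, 0.001]
force: [0.3, -0.3, 0.4]
finger_gap: 0.0631
grip_force: 0.0
```

```bash
python3 -c "
from h import *
go((.4593,.2995,.024),.082)"
```

```text
t 35.7167 pos [0.4594 0.2937 0.076 ] yaw 0.0818 units shift [ 0.02 -0.3   2.6 ] rot [ 0.04  0.04 -0.  ]
```

Request:
arm_command:
  rows:
    - {"x":0,"y":-0.28,"z":0.5,"rx":0.03,"ry":0.03,"rz":0}
    - {"x":0,"y":0,"z":0.5,"rx":0,"ry":0,"rz":0}
    - {"x":0,"y":0,"z":0.5,"rx":0,"ry":0,"rz":0}
    - {"x":0,"y":0,"z":0.4,"rx":0,"ry":0,"rz":0}
    - {"x":0,"y":0,"z":0.4,"rx":0,"ry":0,"rz":0}
    - {"x":0,"y":0,"z":0.2,"rx":0,"ry":0,"rz":0}
    - {"x":0,"y":0,"z":0,"rx":0,"ry":0,"rz":0}
    - {"x":0,"y":0,"z":0,"rx":0,"ry":0,"rz":0}

```text
time_s: 36.38
ee_pos: [0.46, 0.3, 0.0285]
orientation: [0.999, 0.041, 0.001, -0.0]
force: [-0.3, -0.1, -0.1]
finger_gap: 0.0625
grip_force: 0.0
```

Request:
arm_command:
  rows:
    - {"x":0,"y":0,"z":0,"rx":0,"ry":0,"rz":0}
    - {"x":0,"y":0,"z":0,"rx":0,"ry":0,"rz":0}
    - {"x":0,"y":0,"z":0,"rx":0,"ry":0,"rz":0}
    - {"x":0,"y":0,"z":0,"rx":0,"ry":0,"rz":0}
    - {"x":0,"y":0,"z":0,"rx":0,"ry":0,"rz":0}
    - {"x":0,"y":0,"z":0,"rx":0,"ry":0,"rz":0}
    - {"x":0,"y":0,"z":0,"rx":0,"ry":0,"rz":0}
    - {"x":0,"y":0,"z":0,"rx":0,"ry":0,"rz":0}
  hand: 1

```text
time_s: 37.05
ee_pos: [0.4599, 0.3, 0.0285]
orientation: [0.999, 0.041, 0.001, -0.0]
force: [-0.5, -1.0, 2.7]
finger_gap: 0.0297
grip_force: 30.0
```

```bash
python3 -c "
from h import *
z=sense()['ee_pos'][2]
go(sense()['ee_pos'],.082); print(sense()['finger_gap'])
deck(0,h=.08,zg=z)"
```

```text
t 37.05 pos [0.4599 0.3    0.0285] yaw 0.0818 units shift [0. 0. 0.] rot [-0.01 -0.03 -0.  ]
0.029708030692586943
[ 0.4399 -0.3187  0.1769]
t 37.05 pos [0.4599 0.3    0.0285] yaw 0.0818 units shift [-3.51 30.74 -7.45] rot [-0.24  3.24  1.71]
```

Request:
arm_command:
  rows:
    - {"x":0,"y":0,"z":-0.4,"rx":0,"ry":0,"rz":0}
    - {"x":0,"y":0,"z":-0.8,"rx":0,"ry":0,"rz":0}
    - {"x":0,"y":0,"z":-0.8,"rx":0,"ry":0,"rz":0}
    - {"x":0,"y":0,"z":-0.8,"rx":0,"ry":0,"rz":0}
    - {"x":0,"y":0,"z":-0.8,"rx":0,"ry":0,"rz":0}
    - {"x":0,"y":0,"z":-0.8,"rx":0,"ry":0,"rz":0}
    - {"x":0,"y":0,"z":-0.8,"rx":0,"ry":0,"rz":0}
    - {"x":0,"y":0,"z":-0.8,"rx":0,"ry":0,"rz":0}

```text
time_s: 37.72
ee_pos: [0.4594, 0.2998, 0.1497]
orientation: [0.999, 0.041, 0.001, -0.0]
force: [0.4, 0.2, -0.6]
finger_gap: 0.0297
grip_force: 30.0
```

Request:
arm_command:
  rows:
    - {"x":0,"y":0,"z":-0.8,"rx":0,"ry":0,"rz":0}
    - {"x":0,"y":0,"z":-0.8,"rx":0,"ry":0,"rz":0}
    - {"x":0,"y":0,"z":-0.4,"rx":0,"ry":0,"rz":0}
    - {"x":0,"y":0,"z":0,"rx":0,"ry":0,"rz":0.58}
    - {"x":0,"y":0,"z":0,"rx":0,"ry":0,"rz":0.58}
    - {"x":0,"y":0,"z":0,"rx":0,"ry":0,"rz":0.57}
    - {"x":0,"y":0.6,"z":0,"rx":0,"ry":0,"rz":0}
    - {"x":0,"y":1,"z":0,"rx":0,"ry":0,"rz":0}

```text
time_s: 38.38
ee_pos: [0.4574, 0.2679, 0.1882]
orientation: [1.0, -0.027, 0.001, -0.0]
force: [-0.3, -0.6, -0.8]
finger_gap: 0.0296
grip_force: 30.0
```

Request:
arm_command:
  rows:
    - {"x":0.03,"y":1,"z":0,"rx":0,"ry":0,"rz":0}
    - {"x":0.03,"y":1,"z":0,"rx":0,"ry":0,"rz":0}
    - {"x":0.03,"y":1,"z":0,"rx":0,"ry":0,"rz":0}
    - {"x":0.03,"y":1,"z":0,"rx":0,"ry":0,"rz":0}
    - {"x":0.03,"y":1,"z":0,"rx":0,"ry":0,"rz":0}
    - {"x":0.03,"y":1,"z":0,"rx":0,"ry":0,"rz":0}
    - {"x":0.03,"y":1,"z":0,"rx":0,"ry":0,"rz":0}
    - {"x":0.03,"y":1,"z":0,"rx":0,"ry":0,"rz":0}

```text
time_s: 39.05
ee_pos: [0.4528, 0.1063, 0.1882]
orientation: [1.0, -0.027, 0.001, -0.0]
force: [-0.0, 0.2, -0.9]
finger_gap: 0.03
grip_force: 30.0
```

Request:
arm_command:
  rows:
    - {"x":0.03,"y":1,"z":0,"rx":0,"ry":0,"rz":0}
    - {"x":0.03,"y":1,"z":0,"rx":0,"ry":0,"rz":0}
    - {"x":0.03,"y":1,"z":0,"rx":0,"ry":0,"rz":0}
    - {"x":0.03,"y":1,"z":0,"rx":0,"ry":0,"rz":0}
    - {"x":0.03,"y":1,"z":0,"rx":0,"ry":0,"rz":0}
    - {"x":0.03,"y":1,"z":0,"rx":0,"ry":0,"rz":0}
    - {"x":0.03,"y":1,"z":0,"rx":0,"ry":0,"rz":0}
    - {"x":0.03,"y":1,"z":0,"rx":0,"ry":0,"rz":0}

```text
time_s: 39.72
ee_pos: [0.4483, -0.0535, 0.188]
orientation: [1.0, -0.027, 0.001, -0.0]
force: [-0.2, 0.2, -0.2]
finger_gap: 0.0298
grip_force: 30.0
```

Request:
arm_command:
  rows:
    - {"x":0.03,"y":1,"z":0,"rx":0,"ry":0,"rz":0}
    - {"x":0.03,"y":1,"z":0,"rx":0,"ry":0,"rz":0}
    - {"x":0.03,"y":1,"z":0,"rx":0,"ry":0,"rz":0}
    - {"x":0.03,"y":1,"z":0,"rx":0,"ry":0,"rz":0}
    - {"x":0.03,"y":1,"z":0,"rx":0,"ry":0,"rz":0}
    - {"x":0.03,"y":1,"z":0,"rx":0,"ry":0,"rz":0}
    - {"x":0.03,"y":1,"z":0,"rx":0,"ry":0,"rz":0}
    - {"x":0.03,"y":1,"z":0,"rx":0,"ry":0,"rz":0}

```text
time_s: 40.38
ee_pos: [0.4439, -0.2134, 0.1879]
orientation: [1.0, -0.028, 0.001, -0.001]
force: [0.8, 0.1, -1.1]
finger_gap: 0.0299
grip_force: 30.0
```

Request:
arm_command:
  rows:
    - {"x":0,"y":1,"z":0,"rx":0,"ry":0,"rz":0}
    - {"x":0,"y":1,"z":0,"rx":0,"ry":0,"rz":0}
    - {"x":0,"y":1,"z":0,"rx":0,"ry":0,"rz":0}
    - {"x":0,"y":1,"z":0,"rx":0,"ry":0,"rz":0}
    - {"x":0,"y":0.8,"z":0,"rx":0,"ry":0,"rz":0}
    - {"x":0,"y":0.5,"z":0,"rx":0,"ry":0,"rz":0}
    - {"x":0,"y":0,"z":0,"rx":0,"ry":0.5,"rz":0}
    - {"x":0,"y":0,"z":0,"rx":0,"ry":0.5,"rz":0}

```text
time_s: 41.05
ee_pos: [0.4387, -0.3184, 0.1876]
orientation: [0.999, -0.028, 0.042, 0.001]
force: [-0.0, -0.4, -1.0]
finger_gap: 0.0298
grip_force: 30.0
```

Request:
arm_command:
  rows:
    - {"x":0,"y":0,"z":0,"rx":0,"ry":0.6,"rz":0}
    - {"x":0,"y":0,"z":0,"rx":0,"ry":0.6,"rz":0}
    - {"x":0,"y":0,"z":0,"rx":0,"ry":0.6,"rz":0}
    - {"x":0,"y":0,"z":0,"rx":0,"ry":0.47,"rz":0}
    - {"x":0,"y":0,"z":0,"rx":0,"ry":0,"rz":0}
    - {"x":0,"y":0,"z":0,"rx":0,"ry":0,"rz":0}
    - {"x":0,"y":0,"z":0,"rx":0,"ry":0,"rz":0}
    - {"x":0,"y":0,"z":0,"rx":0,"ry":0,"rz":0}

```text
time_s: 41.72
ee_pos: [0.4392, -0.3179, 0.1879]
orientation: [0.991, -0.028, 0.131, 0.003]
force: [-0.8, -0.0, -0.9]
finger_gap: 0.0295
grip_force: 30.0
```

```bash
python3 -c "
from h import *
deck(0,h=.0,zg=.0285);print(sense()['finger_gap'])
p,d=grab_frame('top')
print(where('blue',p,d))
"
```

```text
[ 0.4606 -0.3198  0.0996]
t 41.7167 pos [ 0.4392 -0.3179  0.1879] yaw -0.0562 units shift [-0.11  0.04  4.54] rot [-0.01 -0.01 -0.  ]
0.029466977379604374
(np.float64(0.43954522124003725), np.float64(0.39917572224841724), np.float64(-0.015649134039469114), (31, 75))
```

Request:
arm_command:
  rows:
    - {"x":-0.11,"y":0.04,"z":0.5,"rx":0,"ry":0,"rz":0}
    - {"x":0,"y":0,"z":0.7,"rx":0,"ry":0,"rz":0}
    - {"x":0,"y":0,"z":0.7,"rx":0,"ry":0,"rz":0}
    - {"x":0,"y":0,"z":0.7,"rx":0,"ry":0,"rz":0}
    - {"x":0,"y":0,"z":0.7,"rx":0,"ry":0,"rz":0}
    - {"x":0,"y":0,"z":0.5,"rx":0,"ry":0,"rz":0}
    - {"x":0,"y":0,"z":0.3,"rx":0,"ry":0,"rz":0}
    - {"x":0,"y":0,"z":0.1,"rx":0,"ry":0,"rz":0}

```text
time_s: 42.43
ee_pos: [0.4585, -0.3195, 0.1049]
orientation: [0.991, -0.028, 0.131, 0.003]
force: [-0.3, -0.0, -0.3]
finger_gap: 0.0297
grip_force: 30.0
```

Request:
arm_command:
  rows:
    - {"x":0,"y":0,"z":0.1,"rx":0,"ry":0,"rz":0}
    - {"x":0,"y":0,"z":0.1,"rx":0,"ry":0,"rz":0}
    - {"x":0,"y":0,"z":0.05,"rx":0,"ry":0,"rz":0}
    - {"x":0,"y":0,"z":0.05,"rx":0,"ry":0,"rz":0}
    - {"x":0,"y":0,"z":0.03,"rx":0,"ry":0,"rz":0}
    - {"x":0,"y":0,"z":0,"rx":0,"ry":0,"rz":0}
    - {"x":0,"y":0,"z":0,"rx":0,"ry":0,"rz":0}
    - {"x":0,"y":0,"z":0,"rx":0,"ry":0,"rz":0}

```text
time_s: 43.1
ee_pos: [0.4604, -0.3199, 0.0999]
orientation: [0.991, -0.028, 0.131, 0.003]
force: [0.3, 0.5, -0.9]
finger_gap: 0.0297
grip_force: 30.0
```

```bash
python3 -c "
from h import *
deck(0,h=.0,zg=.0285);print(sense()['force'])
"
```

```text
[ 0.4606 -0.3198  0.0996]
t 43.1 pos [ 0.4604 -0.3199  0.0999] yaw -0.0568 units shift [ 0.   -0.01  0.02] rot [-0.01 -0.02 -0.01]
[ 0.32302359  0.49347285 -0.93000537]
```

Request:
arm_command:
  rows:
    - {"x":0,"y":0,"z":0.03,"rx":0,"ry":0,"rz":0}
    - {"x":0,"y":0,"z":0.03,"rx":0,"ry":0,"rz":0}
    - {"x":0,"y":0,"z":0,"rx":0,"ry":0,"rz":0}
    - {"x":0,"y":0,"z":0,"rx":0,"ry":0,"rz":0}
    - {"x":0,"y":0,"z":0,"rx":0,"ry":0,"rz":0}
    - {"x":0,"y":0,"z":0,"rx":0,"ry":0,"rz":0}
    - {"x":0,"y":0,"z":0,"rx":0,"ry":0,"rz":0}
    - {"x":0,"y":0,"z":0,"rx":0,"ry":0,"rz":0}

```text
time_s: 43.77
ee_pos: [0.4605, -0.32, 0.0996]
orientation: [0.991, -0.028, 0.132, 0.003]
force: [-8.0, 2.7, 14.8]
finger_gap: 0.0296
grip_force: 30.0
```

Request:
arm_command:
  rows:
    - {"x":0,"y":0,"z":0,"rx":0,"ry":0,"rz":0}
    - {"x":0,"y":0,"z":0,"rx":0,"ry":0,"rz":0}
    - {"x":0,"y":0,"z":0,"rx":0,"ry":0,"rz":0}
    - {"x":0,"y":0,"z":0,"rx":0,"ry":0,"rz":0}
    - {"x":0,"y":0,"z":0,"rx":0,"ry":0,"rz":0}
    - {"x":0,"y":0,"z":0,"rx":0,"ry":0,"rz":0}
    - {"x":0,"y":0,"z":0,"rx":0,"ry":0,"rz":0}
    - {"x":0,"y":0,"z":0,"rx":0,"ry":0,"rz":0}
  hand: -0.1

```text
time_s: 44.43
ee_pos: [0.4607, -0.3199, 0.0986]
orientation: [0.991, -0.028, 0.131, 0.003]
force: [0.7, 0.6, -0.1]
finger_gap: 0.0514
grip_force: 0.0
```

Request:
arm_command:
  rows:
    - {"x":0,"y":0,"z":-0.4,"rx":0,"ry":0,"rz":0}
    - {"x":0,"y":0,"z":-0.6,"rx":0,"ry":0,"rz":0}
    - {"x":0,"y":0,"z":-0.8,"rx":0,"ry":0,"rz":0}
    - {"x":0,"y":0,"z":-0.8,"rx":0,"ry":0,"rz":0}
    - {"x":0,"y":0,"z":-0.8,"rx":0,"ry":0,"rz":0}
    - {"x":0,"y":0,"z":-0.8,"rx":0,"ry":0,"rz":0}
    - {"x":0,"y":0,"z":-0.4,"rx":0,"ry":0,"rz":0}
    - {"x":0,"y":0,"z":0,"rx":0,"ry":0,"rz":0}

```text
time_s: 45.1
ee_pos: [0.4369, -0.3193, 0.1899]
orientation: [0.991, -0.028, 0.133, 0.005]
force: [0.2, -0.4, 0.2]
finger_gap: 0.0511
grip_force: 0.0
```

Request:
arm_command:
  rows:
    - {"x":0,"y":0,"z":0,"rx":0,"ry":-0.65,"rz":0}
    - {"x":0,"y":0,"z":0,"rx":0,"ry":-0.65,"rz":0}
    - {"x":0,"y":0,"z":0,"rx":0,"ry":-0.65,"rz":0}
    - {"x":0,"y":0,"z":0,"rx":0,"ry":-0.65,"rz":0}
    - {"x":0,"y":0,"z":0,"rx":0,"ry":-0.67,"rz":0}
    - {"x":0,"y":0,"z":0,"rx":0,"ry":0,"rz":-0.56}
    - {"x":0,"y":0,"z":0,"rx":0,"ry":0,"rz":0}
    - {"x":0,"y":0,"z":0,"rx":0,"ry":0,"rz":0}
  hand: -0.35

```text
time_s: 45.77
ee_pos: [0.4366, -0.3184, 0.1869]
orientation: [1.0, -0.006, 0.001, -0.001]
force: [0.6, 0.3, 0.4]
finger_gap: 0.0629
grip_force: 0.0
```

```bash
python3 -c "
from h import *
p,d=grab_frame('top')
print(where('blue',p,d))
go((.4395,.3995,.024),-.012)
"
```

```text
(np.float64(0.4395179145405978), np.float64(0.39903332002829456), np.float64(-0.025255821881657446), (31, 75))
t 45.8167 pos [ 0.4365 -0.3184  0.187 ] yaw -0.013 units shift [ -0.33 -35.88   8.2 ] rot [-0.02 -0.02 -0.01]
```

Request:
arm_command:
  rows:
    - {"x":-0.01,"y":-1,"z":0,"rx":0,"ry":0,"rz":0}
    - {"x":-0.01,"y":-1,"z":0,"rx":0,"ry":0,"rz":0}
    - {"x":-0.01,"y":-1,"z":0,"rx":0,"ry":0,"rz":0}
    - {"x":-0.01,"y":-1,"z":0,"rx":0,"ry":0,"rz":0}
    - {"x":-0.01,"y":-1,"z":0,"rx":0,"ry":0,"rz":0}
    - {"x":-0.01,"y":-1,"z":0,"rx":0,"ry":0,"rz":0}
    - {"x":-0.01,"y":-1,"z":0,"rx":0,"ry":0,"rz":0}
    - {"x":-0.01,"y":-1,"z":0,"rx":0,"ry":0,"rz":0}

```text
time_s: 46.48
ee_pos: [0.4366, -0.1577, 0.1876]
orientation: [1.0, -0.007, 0.001, -0.0]
force: [-0.1, 0.6, 0.2]
finger_gap: 0.0628
grip_force: 0.0
```

Request:
arm_command:
  rows:
    - {"x":-0.01,"y":-1,"z":0,"rx":0,"ry":0,"rz":0}
    - {"x":-0.01,"y":-1,"z":0,"rx":0,"ry":0,"rz":0}
    - {"x":-0.01,"y":-1,"z":0,"rx":0,"ry":0,"rz":0}
    - {"x":-0.01,"y":-1,"z":0,"rx":0,"ry":0,"rz":0}
    - {"x":-0.01,"y":-1,"z":0,"rx":0,"ry":0,"rz":0}
    - {"x":-0.01,"y":-1,"z":0,"rx":0,"ry":0,"rz":0}
    - {"x":-0.01,"y":-1,"z":0,"rx":0,"ry":0,"rz":0}
    - {"x":-0.01,"y":-1,"z":0,"rx":0,"ry":0,"rz":0}

```text
time_s: 47.15
ee_pos: [0.437, 0.0022, 0.1878]
orientation: [1.0, -0.007, 0.001, -0.001]
force: [0.0, -0.6, 0.2]
finger_gap: 0.0632
grip_force: 0.0
```

Request:
arm_command:
  rows:
    - {"x":-0.01,"y":-1,"z":0,"rx":0,"ry":0,"rz":0}
    - {"x":-0.01,"y":-1,"z":0,"rx":0,"ry":0,"rz":0}
    - {"x":-0.01,"y":-1,"z":0,"rx":0,"ry":0,"rz":0}
    - {"x":-0.01,"y":-1,"z":0,"rx":0,"ry":0,"rz":0}
    - {"x":-0.01,"y":-1,"z":0,"rx":0,"ry":0,"rz":0}
    - {"x":-0.01,"y":-1,"z":0,"rx":0,"ry":0,"rz":0}
    - {"x":-0.01,"y":-1,"z":0,"rx":0,"ry":0,"rz":0}
    - {"x":-0.01,"y":-1,"z":0,"rx":0,"ry":0,"rz":0}

```text
time_s: 47.82
ee_pos: [0.4373, 0.1622, 0.1879]
orientation: [1.0, -0.007, 0.001, -0.001]
force: [-0.3, -0.3, 0.1]
finger_gap: 0.0629
grip_force: 0.0
```

Request:
arm_command:
  rows:
    - {"x":-0.01,"y":-1,"z":0,"rx":0,"ry":0,"rz":0}
    - {"x":-0.01,"y":-1,"z":0,"rx":0,"ry":0,"rz":0}
    - {"x":-0.01,"y":-1,"z":0,"rx":0,"ry":0,"rz":0}
    - {"x":-0.01,"y":-1,"z":0,"rx":0,"ry":0,"rz":0}
    - {"x":-0.01,"y":-1,"z":0,"rx":0,"ry":0,"rz":0}
    - {"x":-0.01,"y":-1,"z":0,"rx":0,"ry":0,"rz":0}
    - {"x":-0.01,"y":-1,"z":0,"rx":0,"ry":0,"rz":0}
    - {"x":-0.01,"y":-1,"z":0,"rx":0,"ry":0,"rz":0}

```text
time_s: 48.48
ee_pos: [0.4377, 0.3221, 0.1879]
orientation: [1.0, -0.007, 0.001, -0.001]
force: [-0.2, 0.2, 0.2]
finger_gap: 0.0628
grip_force: 0.0
```

Request:
arm_command:
  rows:
    - {"x":0,"y":-1,"z":0.3,"rx":0,"ry":0,"rz":0}
    - {"x":0,"y":-1,"z":0.3,"rx":0,"ry":0,"rz":0}
    - {"x":0,"y":-1,"z":0.3,"rx":0,"ry":0,"rz":0}
    - {"x":0,"y":-0.7,"z":0.5,"rx":0,"ry":0,"rz":0}
    - {"x":0,"y":-0.2,"z":0.8,"rx":0,"ry":0,"rz":0}
    - {"x":0,"y":0,"z":0.8,"rx":0,"ry":0,"rz":0}
    - {"x":0,"y":0,"z":0.8,"rx":0,"ry":0,"rz":0}
    - {"x":0,"y":0,"z":0.8,"rx":0,"ry":0,"rz":0}

```text
time_s: 49.15
ee_pos: [0.4388, 0.3993, 0.0952]
orientation: [1.0, -0.007, 0.001, -0.001]
force: [0.3, 0.2, -0.6]
finger_gap: 0.0626
grip_force: 0.0
```

Request:
arm_command:
  rows:
    - {"x":0,"y":0,"z":0.5,"rx":0,"ry":0,"rz":0}
    - {"x":0,"y":0,"z":0.3,"rx":0,"ry":0,"rz":0}
    - {"x":0,"y":0,"z":0,"rx":0,"ry":0,"rz":0}
    - {"x":0,"y":0,"z":0,"rx":0,"ry":0,"rz":0}
    - {"x":0,"y":0,"z":0,"rx":0,"ry":0,"rz":0}
    - {"x":0,"y":0,"z":0,"rx":0,"ry":0,"rz":0}
    - {"x":0,"y":0,"z":0,"rx":0,"ry":0,"rz":0}
    - {"x":0,"y":0,"z":0,"rx":0,"ry":0,"rz":0}

```text
time_s: 49.82
ee_pos: [0.4392, 0.3996, 0.0805]
orientation: [1.0, -0.006, 0.001, -0.001]
force: [0.3, 0.3, -0.3]
finger_gap: 0.0629
grip_force: 0.0
```

```bash
python3 -c "
from h import *
go((.4395,.3995,.024),-.012)
"
```

```text
t 49.8167 pos [0.4392 0.3996 0.0805] yaw -0.0118 units shift [0.01 0.01 2.83] rot [-0.02 -0.03  0.  ]
```

Request:
arm_command:
  rows:
    - {"x":0,"y":0,"z":0.5,"rx":0,"ry":0,"rz":0}
    - {"x":0,"y":0,"z":0.5,"rx":0,"ry":0,"rz":0}
    - {"x":0,"y":0,"z":0.5,"rx":0,"ry":0,"rz":0}
    - {"x":0,"y":0,"z":0.5,"rx":0,"ry":0,"rz":0}
    - {"x":0,"y":0,"z":0.5,"rx":0,"ry":0,"rz":0}
    - {"x":0,"y":0,"z":0.3,"rx":0,"ry":0,"rz":0}
    - {"x":0,"y":0,"z":0,"rx":0,"ry":0,"rz":0}
    - {"x":0,"y":0,"z":0,"rx":0,"ry":0,"rz":0}

```text
time_s: 50.48
ee_pos: [0.439, 0.3995, 0.0237]
orientation: [1.0, -0.006, 0.001, -0.0]
force: [-0.7, 0.5, -0.2]
finger_gap: 0.0626
grip_force: 0.0
```

Request:
arm_command:
  rows:
    - {"x":0,"y":0,"z":0,"rx":0,"ry":0,"rz":0}
    - {"x":0,"y":0,"z":0,"rx":0,"ry":0,"rz":0}
    - {"x":0,"y":0,"z":0,"rx":0,"ry":0,"rz":0}
    - {"x":0,"y":0,"z":0,"rx":0,"ry":0,"rz":0}
    - {"x":0,"y":0,"z":0,"rx":0,"ry":0,"rz":0}
    - {"x":0,"y":0,"z":0,"rx":0,"ry":0,"rz":0}
    - {"x":0,"y":0,"z":0,"rx":0,"ry":0,"rz":0}
    - {"x":0,"y":0,"z":0,"rx":0,"ry":0,"rz":0}
  hand: 1

```text
time_s: 51.15
ee_pos: [0.4392, 0.3996, 0.0243]
orientation: [1.0, -0.006, 0.001, -0.001]
force: [-0.6, 1.0, 3.4]
finger_gap: 0.0297
grip_force: 30.0
```

```bash
python3 -c "
from h import *
z=sense()['ee_pos'][2]
print(sense()['finger_gap'])
deck(-.08,h=.08,zg=z)"
```

```text
0.02969073235667747
[ 0.4365 -0.3986  0.1728]
t 51.15 pos [0.4392 0.3996 0.0243] yaw -0.0117 units shift [ 0.35 39.9  -7.47] rot [-0.09  3.24  0.55]
```

Request:
arm_command:
  rows:
    - {"x":0,"y":0,"z":-0.4,"rx":0,"ry":0,"rz":0}
    - {"x":0,"y":0,"z":-0.8,"rx":0,"ry":0,"rz":0}
    - {"x":0,"y":0,"z":-0.8,"rx":0,"ry":0,"rz":0}
    - {"x":0,"y":0,"z":-0.8,"rx":0,"ry":0,"rz":0}
    - {"x":0,"y":0,"z":-0.8,"rx":0,"ry":0,"rz":0}
    - {"x":0,"y":0,"z":-0.8,"rx":0,"ry":0,"rz":0}
    - {"x":0,"y":0,"z":-0.8,"rx":0,"ry":0,"rz":0}
    - {"x":0,"y":0,"z":-0.8,"rx":0,"ry":0,"rz":0}

```text
time_s: 51.82
ee_pos: [0.4387, 0.3993, 0.1453]
orientation: [1.0, -0.006, 0.001, -0.0]
force: [-0.2, 0.6, -0.7]
finger_gap: 0.0301
grip_force: 30.0
```

Request:
arm_command:
  rows:
    - {"x":0,"y":0,"z":-0.8,"rx":0,"ry":0,"rz":0}
    - {"x":0,"y":0,"z":-0.8,"rx":0,"ry":0,"rz":0}
    - {"x":0,"y":0,"z":-0.6,"rx":0,"ry":0,"rz":0}
    - {"x":0,"y":0,"z":0,"rx":0,"ry":0,"rz":0.28}
    - {"x":0,"y":0,"z":0,"rx":0,"ry":0,"rz":0.27}
    - {"x":0,"y":0,"z":0,"rx":0,"ry":0,"rz":0}
    - {"x":0,"y":0.6,"z":0,"rx":0,"ry":0,"rz":0}
    - {"x":0,"y":1,"z":0,"rx":0,"ry":0,"rz":0}

```text
time_s: 52.48
ee_pos: [0.4365, 0.3672, 0.1869]
orientation: [1.0, -0.027, 0.0, -0.0]
force: [-0.1, -1.1, -0.9]
finger_gap: 0.0298
grip_force: 30.0
```

Request:
arm_command:
  rows:
    - {"x":0.06,"y":1,"z":0,"rx":0,"ry":0,"rz":0}
    - {"x":0.06,"y":1,"z":0,"rx":0,"ry":0,"rz":0}
    - {"x":0.06,"y":1,"z":0,"rx":0,"ry":0,"rz":0}
    - {"x":0.06,"y":1,"z":0,"rx":0,"ry":0,"rz":0}
    - {"x":0.06,"y":1,"z":0,"rx":0,"ry":0,"rz":0}
    - {"x":0.06,"y":1,"z":0,"rx":0,"ry":0,"rz":0}
    - {"x":0.06,"y":1,"z":0,"rx":0,"ry":0,"rz":0}
    - {"x":0.06,"y":1,"z":0,"rx":0,"ry":0,"rz":0}

```text
time_s: 53.15
ee_pos: [0.4369, 0.2054, 0.1871]
orientation: [1.0, -0.028, 0.0, -0.0]
force: [0.2, 0.2, -0.2]
finger_gap: 0.0296
grip_force: 30.0
```

Request:
arm_command:
  rows:
    - {"x":0.06,"y":1,"z":0,"rx":0,"ry":0,"rz":0}
    - {"x":0.06,"y":1,"z":0,"rx":0,"ry":0,"rz":0}
    - {"x":0.06,"y":1,"z":0,"rx":0,"ry":0,"rz":0}
    - {"x":0.06,"y":1,"z":0,"rx":0,"ry":0,"rz":0}
    - {"x":0.06,"y":1,"z":0,"rx":0,"ry":0,"rz":0}
    - {"x":0.06,"y":1,"z":0,"rx":0,"ry":0,"rz":0}
    - {"x":0.06,"y":1,"z":0,"rx":0,"ry":0,"rz":0}
    - {"x":0.06,"y":1,"z":0,"rx":0,"ry":0,"rz":0}

```text
time_s: 53.82
ee_pos: [0.4373, 0.0454, 0.1871]
orientation: [1.0, -0.028, 0.0, -0.0]
force: [0.3, -0.0, -0.7]
finger_gap: 0.0299
grip_force: 30.0
```

Request:
arm_command:
  rows:
    - {"x":0.06,"y":1,"z":0,"rx":0,"ry":0,"rz":0}
    - {"x":0.06,"y":1,"z":0,"rx":0,"ry":0,"rz":0}
    - {"x":0.06,"y":1,"z":0,"rx":0,"ry":0,"rz":0}
    - {"x":0.06,"y":1,"z":0,"rx":0,"ry":0,"rz":0}
    - {"x":0.06,"y":1,"z":0,"rx":0,"ry":0,"rz":0}
    - {"x":0.06,"y":1,"z":0,"rx":0,"ry":0,"rz":0}
    - {"x":0.06,"y":1,"z":0,"rx":0,"ry":0,"rz":0}
    - {"x":0.06,"y":1,"z":0,"rx":0,"ry":0,"rz":0}

```text
time_s: 54.48
ee_pos: [0.4378, -0.1146, 0.1869]
orientation: [1.0, -0.028, 0.0, -0.001]
force: [0.2, -0.4, -0.0]
finger_gap: 0.0297
grip_force: 30.0
```

Request:
arm_command:
  rows:
    - {"x":0.06,"y":1,"z":0,"rx":0,"ry":0,"rz":0}
    - {"x":0.06,"y":1,"z":0,"rx":0,"ry":0,"rz":0}
    - {"x":0.06,"y":1,"z":0,"rx":0,"ry":0,"rz":0}
    - {"x":0.06,"y":1,"z":0,"rx":0,"ry":0,"rz":0}
    - {"x":0.06,"y":1,"z":0,"rx":0,"ry":0,"rz":0}
    - {"x":0.06,"y":1,"z":0,"rx":0,"ry":0,"rz":0}
    - {"x":0.06,"y":1,"z":0,"rx":0,"ry":0,"rz":0}
    - {"x":0.06,"y":1,"z":0,"rx":0,"ry":0,"rz":0}

```text
time_s: 55.15
ee_pos: [0.4385, -0.2746, 0.1867]
orientation: [1.0, -0.028, 0.0, -0.001]
force: [-0.6, 0.2, -0.0]
finger_gap: 0.0299
grip_force: 30.0
```

Request:
arm_command:
  rows:
    - {"x":0.06,"y":1,"z":0,"rx":0,"ry":0,"rz":0}
    - {"x":0.06,"y":1,"z":0,"rx":0,"ry":0,"rz":0}
    - {"x":0.06,"y":1,"z":0,"rx":0,"ry":0,"rz":0}
    - {"x":0,"y":1,"z":0,"rx":0,"ry":0,"rz":0}
    - {"x":0,"y":1,"z":0,"rx":0,"ry":0,"rz":0}
    - {"x":0,"y":0.8,"z":0,"rx":0,"ry":0,"rz":0}
    - {"x":0,"y":0.45,"z":0,"rx":0,"ry":0,"rz":0}
    - {"x":0,"y":0,"z":0,"rx":0,"ry":0.4,"rz":0}

```text
time_s: 55.82
ee_pos: [0.4357, -0.4, 0.1865]
orientation: [0.999, -0.028, 0.016, -0.0]
force: [-0.3, 0.2, -0.3]
finger_gap: 0.0297
grip_force: 30.0
```

Request:
arm_command:
  rows:
    - {"x":0,"y":0,"z":0,"rx":0,"ry":0.6,"rz":0}
    - {"x":0,"y":0,"z":0,"rx":0,"ry":0.6,"rz":0}
    - {"x":0,"y":0,"z":0,"rx":0,"ry":0.6,"rz":0}
    - {"x":0,"y":0,"z":0,"rx":0,"ry":0.6,"rz":0}
    - {"x":0,"y":0,"z":0,"rx":0,"ry":0.45,"rz":0}
    - {"x":0,"y":0,"z":0,"rx":0,"ry":0,"rz":0}
    - {"x":0,"y":0,"z":0,"rx":0,"ry":0,"rz":0}
    - {"x":0,"y":0,"z":0,"rx":0,"ry":0,"rz":0}

```text
time_s: 56.48
ee_pos: [0.4361, -0.3986, 0.1872]
orientation: [0.991, -0.028, 0.13, 0.003]
force: [0.4, 0.2, -1.3]
finger_gap: 0.0299
grip_force: 30.0
```

```bash
python3 -c "
from h import *
deck(-.08,h=.0,zg=.0243);print(sense()['finger_gap'])
"
```

```text
[ 0.4572 -0.3998  0.0955]
t 56.4833 pos [ 0.4361 -0.3986  0.1872] yaw -0.056 units shift [-0.16  0.    4.7 ] rot [-0.01  0.01  0.  ]
0.029903054888329703
```

Request:
arm_command:
  rows:
    - {"x":-0.16,"y":0,"z":0.5,"rx":0,"ry":0,"rz":0}
    - {"x":0,"y":0,"z":0.8,"rx":0,"ry":0,"rz":0}
    - {"x":0,"y":0,"z":0.8,"rx":0,"ry":0,"rz":0}
    - {"x":0,"y":0,"z":0.7,"rx":0,"ry":0,"rz":0}
    - {"x":0,"y":0,"z":0.7,"rx":0,"ry":0,"rz":0}
    - {"x":0,"y":0,"z":0.5,"rx":0,"ry":0,"rz":0}
    - {"x":0,"y":0,"z":0.3,"rx":0,"ry":0,"rz":0}
    - {"x":0,"y":0,"z":0.1,"rx":0,"ry":0,"rz":0}

```text
time_s: 57.15
ee_pos: [0.456, -0.3993, 0.1003]
orientation: [0.991, -0.028, 0.13, 0.003]
force: [-0.2, 0.1, -0.7]
finger_gap: 0.0296
grip_force: 30.0
```

Request:
arm_command:
  rows:
    - {"x":0,"y":0,"z":0.1,"rx":0,"ry":0,"rz":0}
    - {"x":0,"y":0,"z":0.1,"rx":0,"ry":0,"rz":0}
    - {"x":0,"y":0,"z":0.05,"rx":0,"ry":0,"rz":0}
    - {"x":0,"y":0,"z":0,"rx":0,"ry":0,"rz":0}
    - {"x":0,"y":0,"z":0,"rx":0,"ry":0,"rz":0}
    - {"x":0,"y":0,"z":0,"rx":0,"ry":0,"rz":0}
    - {"x":0,"y":0,"z":0,"rx":0,"ry":0,"rz":0}
    - {"x":0,"y":0,"z":0,"rx":0,"ry":0,"rz":0}

```text
time_s: 57.82
ee_pos: [0.4573, -0.3999, 0.0969]
orientation: [0.991, -0.028, 0.131, 0.003]
force: [-0.0, 0.7, -0.1]
finger_gap: 0.0298
grip_force: 30.0
```

```bash
python3 -c "
from h import *
deck(-.08,h=.0,zg=.0243);print(sense()['force'])
"
```

```text
[ 0.4572 -0.3998  0.0955]
t 57.8167 pos [ 0.4573 -0.3999  0.0969] yaw -0.0561 units shift [-0.02 -0.    0.06] rot [-0.01 -0.   -0.  ]
[-0.01059506  0.7243769  -0.06463701]
```

Request:
arm_command:
  rows:
    - {"x":0,"y":0,"z":0.05,"rx":0,"ry":0,"rz":0}
    - {"x":0,"y":0,"z":0.04,"rx":0,"ry":0,"rz":0}
    - {"x":0,"y":0,"z":0,"rx":0,"ry":0,"rz":0}
    - {"x":0,"y":0,"z":0,"rx":0,"ry":0,"rz":0}
    - {"x":0,"y":0,"z":0,"rx":0,"ry":0,"rz":0}
    - {"x":0,"y":0,"z":0,"rx":0,"ry":0,"rz":0}
    - {"x":0,"y":0,"z":0,"rx":0,"ry":0,"rz":0}
    - {"x":0,"y":0,"z":0,"rx":0,"ry":0,"rz":0}

```text
time_s: 58.48
ee_pos: [0.4576, -0.3999, 0.0956]
orientation: [0.991, -0.028, 0.131, 0.003]
force: [-5.4, 2.2, 8.4]
finger_gap: 0.0301
grip_force: 30.0
```

Request:
arm_command:
  rows:
    - {"x":0,"y":0,"z":0,"rx":0,"ry":0,"rz":0}
    - {"x":0,"y":0,"z":0,"rx":0,"ry":0,"rz":0}
    - {"x":0,"y":0,"z":0,"rx":0,"ry":0,"rz":0}
    - {"x":0,"y":0,"z":0,"rx":0,"ry":0,"rz":0}
    - {"x":0,"y":0,"z":0,"rx":0,"ry":0,"rz":0}
    - {"x":0,"y":0,"z":0,"rx":0,"ry":0,"rz":0}
    - {"x":0,"y":0,"z":0,"rx":0,"ry":0,"rz":0}
    - {"x":0,"y":0,"z":0,"rx":0,"ry":0,"rz":0}
  hand: -0.1

```text
time_s: 59.15
ee_pos: [0.4577, -0.3998, 0.095]
orientation: [0.991, -0.028, 0.131, 0.003]
force: [0.2, -0.1, -0.5]
finger_gap: 0.0511
grip_force: 0.0
```

Request:
arm_command:
  rows:
    - {"x":0,"y":0,"z":-0.4,"rx":0,"ry":0,"rz":0}
    - {"x":0,"y":0,"z":-0.6,"rx":0,"ry":0,"rz":0}
    - {"x":0,"y":0,"z":-0.8,"rx":0,"ry":0,"rz":0}
    - {"x":0,"y":0,"z":-0.8,"rx":0,"ry":0,"rz":0}
    - {"x":0,"y":0,"z":-0.8,"rx":0,"ry":0,"rz":0}
    - {"x":0,"y":0,"z":-0.8,"rx":0,"ry":0,"rz":0}
    - {"x":0,"y":0,"z":-0.8,"rx":0,"ry":0,"rz":0}
    - {"x":0,"y":0,"z":-0.8,"rx":0,"ry":0,"rz":0}

```text
time_s: 59.82
ee_pos: [0.4272, -0.3983, 0.2091]
orientation: [0.991, -0.028, 0.131, 0.004]
force: [-0.3, -0.5, -0.9]
finger_gap: 0.0509
grip_force: 0.0
```

Request:
arm_command:
  rows:
    - {"x":-0.8,"y":0,"z":-0.8,"rx":0,"ry":0,"rz":0}
    - {"x":-0.8,"y":0,"z":-0.8,"rx":0,"ry":0,"rz":0}
    - {"x":-0.8,"y":0.3,"z":-0.8,"rx":0,"ry":0,"rz":0}
    - {"x":-0.8,"y":0.6,"z":-0.8,"rx":0,"ry":0,"rz":0}
    - {"x":-0.5,"y":0.6,"z":-0.5,"rx":0,"ry":0,"rz":0}
    - {"x":0,"y":0.6,"z":0,"rx":0,"ry":0,"rz":0}
    - {"x":0,"y":0.4,"z":0,"rx":0,"ry":0,"rz":0}
    - {"x":0,"y":0,"z":0,"rx":0,"ry":0,"rz":0}

```text
time_s: 60.48
ee_pos: [0.3346, -0.4443, 0.2593]
orientation: [0.991, -0.028, 0.131, 0.003]
force: [0.0, -1.2, 0.7]
finger_gap: 0.051
grip_force: 0.0
```

```bash
python3 -c "
from h import *
print(sense()['ee_pos'])
p,d=grab_frame('top');s,_=grab_frame('scene')
o=np.zeros((600,740,3),np.uint8);o[:300,:740]=cv2.resize(p[195:270,285:470,::-1],(740,300),interpolation=2);o[300:,:400]=cv2.resize(s[90:210,260:420,::-1],(400,300),interpolation=2)
cv2.imwrite('pics/g9.png',o)"
```

```text
[ 0.33459273 -0.44432615  0.25927911]
```

View pics/g9.png

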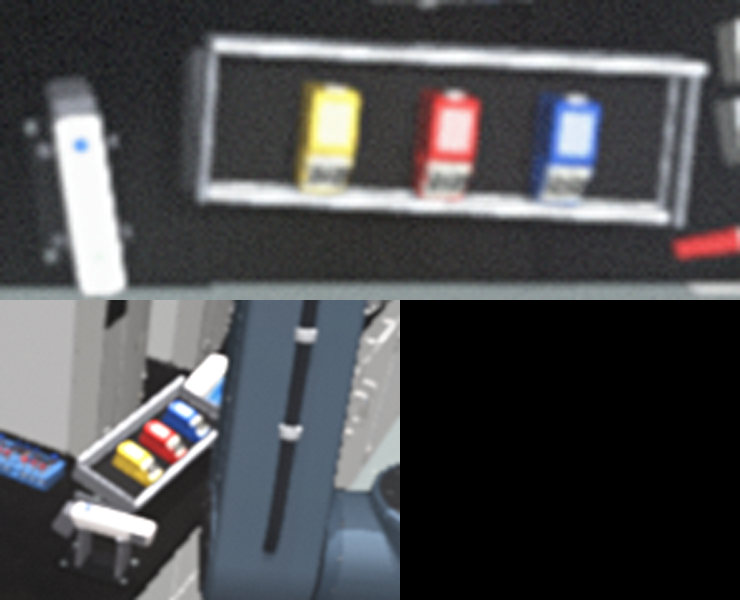

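All three lie in line on the deck, at top-view crop (330,135), (448,143) and (570,147), labels to the low edge, and the scanner is home. I'll check flatness numerically before handing in.

```bash
python3 -c "
from h import *
p,d=grab_frame('top');vv,uu=np.mgrid[:384,:512];W=dep('top',uu,vv,d)
q=(W-D0)@DR.as_matrix()
for y in(.08,0,-.08):
    k=(d>0)&(abs(q[...,1]-y)<.025)&(q[...,2]>.012)&(q[...,2]<.05)&(abs(q[...,0])<.044);Q=q[k]
    L=Q[(Q[:,0]>-.006)&(Q[:,0]<.022)&(abs(Q[:,1]-np.median(Q[:,1]))<.010)]
    c=np.linalg.lstsq(np.c_[L[:,:2],np.ones(len(L))],L[:,2],rcond=None)[0]
    print('lid z',np.median(L[:,2]).round(4),'slopes',c[:2].round(3),'x range',np.percentile(Q[:,0],[1,99]).round(4),cv2.minAreaRect((Q[:,:2]*1000).astype(np.float32)))
"
```

```text
lid z 0.0326 slopes [-0.049 -0.033] x range [-0.0429  0.0292] ((-6.755636215209961, 79.83538055419922), (31.415353775024414, 74.40827941894531), 89.64493560791016)
lid z 0.0321 slopes [-0.015 -0.109] x range [-0.0419  0.0285] ((-6.915382385253906, -0.4330282211303711), (31.057802200317383, 72.17931365966797), 89.72993469238281)
lid z 0.0321 slopes [ 0.058 -0.089] x range [-0.0427  0.0301] ((-6.528228759765625, -79.67582702636719), (74.63555908203125, 30.962228775024414), 0.6480153203010559)
```

The lid heights are 32 mm as expected and x is about +8 mm for all three; the slopes are within depth noise. Handing in.

```bash
python3 -c "
from rig import *
print(hand_in())"
```

```text
the job is handed in; nothing more can be done
None
```

I read the red, yellow and blue labels in order (no green cassette was present), laid the scanner back in its stand, and set all three cassettes on the deck with their labels to the low edge; I handed the job in at about 60 s, and it returned no verdict.

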